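Brush out the tube, load the spacer column, cap it

ROBOT

A 7-joint arm with a two-finger parallel gripper is mounted at the origin on the work surface. World frame = base frame: x ahead of the robot, y to its left, z up, the work surface at z = 0. Lengths are in m, angles in rad, forces in N, time in s.
With the tool pointing down it reaches from about 0.4 to 0.875 m from the base axis. Payload 6.5 kg.
Tool frame: the origin (TCP) lies midway between the tips of the shut fingers; the grasp point (between the pads) lies 19 mm behind it; z points along the fingers, y is the direction in which the jaws open and shut (so a half turn about z gives the same grasp; the last joint's range is limited). The gripper opens to 85 mm and grips with 20 to 120 N. Pads are 22 mm wide; open, the fingers measure 114 mm over their backs; the gripper's body (76 mm by 85 mm) begins 54 mm behind the grasp point. The pads swing forward as they close: fully open they stand 13 mm farther back than shut.
Start: joints at [1.25, 0.536, -0.004, 1.538, 0.003, 1.067, -0.071], TCP at [0.164, -0.629, 0.231] pointing down, gripper open.
Joint ranges: [-2.7, 2.7], [-0.37, 2.16], [-1.27, 1.26], [0.24, 2.4], [-1.31, 4.45], [0.19, 1.91], [-2.76, 2.76]. Speed limits (rad/s): [2.39, 2.39, 3.14, 3.14, 3.14, 3.14, 3.14].

INTERFACE

Orientations are given as a unit quaternion [x, y, z, w].
In Python, from bench import sense, camera, job_done gives the robot as it stands.
- The arm moves only by the tool carry_out, never from a script. Its argument "steps" is a list that holds one entry, the list of rows, each a list of 6 numbers: the shift along the tool's x, y, z in m, then the turn, a rotation vector about the tool's x, y, z in degrees. In form: [[[x, y, z, ax, ay, az], ...]]. A call has 1 to 12 rows; each row is the pose to reach, as a shift and turn from the pose commanded when the call began, along the tool's axes at that moment; what a row does not reach only later rows make up. A row lasts 1/10 s, in which the tool goes at most 50 mm and 8.59 degrees, less where a joint would pass 70% of its speed; a pose out of reach is approached as far as the arm can. A call with a gripper value outside its range is refused whole. "claw" is the finger opening in m, from 0 to 0.0854, set as the call begins (left out, the last holds). The fingers move at their own pace and stop on an object; "squeeze" is the grip in N (left out, the last holds). Time passes only in rows, so rows that repeat a pose let the fingers close. It gives the time, the measured TCP pose, the force and the opening at its end, in the units of the state.
- sense(): the state, without advancing time (a new reading comes with each control period).
- camera(name): name is "scene" or "top" or "wrist"; returns a dict with "color" (400x640x3 uint8, red, green, blue), "mtx" (3x3 intrinsics, pixels), "k1" (the pictures are not rectified: a ray, as slopes to the right and down, at radius r is drawn at 1 + k1 r^2 times it, then the intrinsics apply), "rvec" (rotation vector, rad) and "tvec" (3), from world to camera coordinates, as OpenCV has them; the wrist camera has in their place "T_tool_cam" (4x4, takes a point from camera to tool coordinates, whose origin is the TCP and whose axes are the flange's). Camera axes: x right, y down, z forward; pixel columns grow to the right and rows downward; lengths in m; the calibration is good to about 2 mm. A picture is of the moment at which its call begins: read the wrist's pose just before it. There is no depth.
- job_done(): hands the job in, once; it reports no verdict.
The state is a dict: "time_s": time; "joint_pos": joint angles; "dq": joint speeds; "tau": joint torques, N m; "position": TCP position; "tool_rot": TCP orientation; "contact_force": force on the tool from outside, world axes, zero at the start; "ft_torque": the same for the moment, N m; "width": finger opening in m.
Only numpy, scipy, OpenCV 4.12 (cv2) and the standard library are available. Lean on these libraries where they do the work, as an engineer would, in place of code of your own. Each camera call takes 0.05 s, during which the arm holds its last target. There are 200 camera calls.

TASK

Take the dust cap off the standing tube, run the long brush down to the bottom of the tube's bore twice, drawing it up to the mouth in between, and stand the brush back upright in its cup. Then drop every small spacer ring lying on the bench into the tube, so that they all lie flat in one column, and put the cap back on, fully home. Leave the other things on the bench where they are.

Things in the scene. Friction and masses are not known exactly. Their poses are not given: they have to be found in the camera images.
- fixture: loading fixture, screwed down: steel plate 110 x 110 x 10 mm with an upright steel tube on its centre, 71 mm outside, bore 63 mm across, closed floor of the bore 16 mm and rim 114 mm above the bench; the bore's top 8 mm flares to 76 mm across (rim 84 mm outside). Origin under the plate's centre at bench height; z up along the tube
- bore_floor (a point): point on the tube's axis at the floor of the bore, 16 mm above the bench; z up along the bore
- bore_mouth (a point): point on the tube's axis level with the rim, 114 mm above the bench
- cap: round grey dust cap that closes the tube at the start, about 120 g: flange 88 mm across and 6 mm thick that lies on the rim, below it a plug 58 mm across and 10 mm deep that sits loosely in the bore, above it an upright round knob 24 mm across and 30 mm high. Origin at the centre of the plug's underside (flange 10 to 16 mm, knob 16 to 46 mm above it); z up through the knob
- brush_cup: black open plastic cup fixed to the bench that holds the brush: 80 mm outside, 72 mm inside, 60 mm high, inner floor 6 mm above the bench. Origin at the centre of its underside
- cup_floor (a point): centre of the cup's inner floor, 6 mm above the bench; z up
- brush: long stiff bore brush standing upright in the cup, 168 mm long, about 150 g: bristle head 54 mm across from 0 to 60 mm, steel stem 12 mm across to 100 mm, wooden handle 24 mm across from 100 to 168 mm (its end). Origin at the centre of the head's flat underside; z along the brush towards the handle
- spacer1: plain aluminium spacer ring lying flat on the bench, 60 mm outside, 34 mm hole, 16 mm thick, about 85 g; three to five of these are present (None if absent). Origin at the centre of its underside as it lies at the start; z along its axis
- spacer2: plain aluminium spacer ring lying flat on the bench, 60 mm outside, 34 mm hole, 16 mm thick, about 85 g; three to five of these are present (None if absent). Origin at the centre of its underside as it lies at the start; z along its axis
- spacer3: plain aluminium spacer ring lying flat on the bench, 60 mm outside, 34 mm hole, 16 mm thick, about 85 g; three to five of these are present (None if absent). Origin at the centre of its underside as it lies at the start; z along its axis
- spacer4: plain aluminium spacer ring lying flat on the bench, 60 mm outside, 34 mm hole, 16 mm thick, about 85 g; three to five of these are present (None if absent). Origin at the centre of its underside as it lies at the start; z along its axis
- spacer5: plain aluminium spacer ring lying flat on the bench, 60 mm outside, 34 mm hole, 16 mm thick, about 85 g; three to five of these are present (None if absent). Origin at the centre of its underside as it lies at the start; z along its axis
- pulley: solid grooved steel belt pulley lying flat, 88 mm across, 22 mm high; a bystander; origin at the centre of its underside
- spray_can: standing spray can, 52 mm diameter, 150 mm high; a bystander; origin at the centre of its underside
- jar: small closed jar with a steel lid, 56 mm diameter, 65 mm high; a bystander; origin at the centre of its underside
- bracket: aluminium L-bracket, foot 50 x 70 x 8 mm with an upright 45 mm high along one long edge; a bystander; origin at the centre of its underside
- ratchet: ratchet handle lying flat, about 160 mm long, black grip and round steel head; a bystander; origin near its middle
- screwdriver: screwdriver lying flat, 180 mm long, black handle; a bystander; origin near its middle
Not all that is in view belongs to the job. What is shaped like the spacer2 but red is not meant.

How it is judged:
By the outcome, as a careful person would: the job done as asked, in the order asked, and still so for the second after the job is handed in, with the robot touching nothing.
Of spacer1, spacer2, spacer3, spacer4, spacer5 only 3 to 5 are there at a start; the rules pass over those that are not, and their reading is None.
At some moment in a run one of spacer1, spacer2, spacer3, spacer4, spacer5 may be knocked a few centimetres aside while the robot is not near it.
It also fails if it takes over 210 s, if anything falls off the work surface, if the arm or the gripper's body presses on something with over 40 N, if the wrist force passes 120 N, or if a joint passes its speed limit or range.

## Working session

There is one attempt and no reset: what is moved stays moved. The work goes in short steps, Python scripts to look and compute and a tool call to move; the robot and the scene stay as the last step left them, time stands still between calls to the robot, and variables do not carry over. Pictures are saved under pics/ and viewed, about 12 in all and at most 16, crops included, and the job is handed in when it is done.

Besides the shell and the picture viewer there is one more tool, called after "Request:" in YAML: its name, and indented under it one key for each argument. carry_out: Moves the arm, as the interface text tells. Its arguments: {"type":"object","properties":{"steps":{"type":"array","items":{"type":"array","items":{"type":"array","items":{"type":"number"}}}},"claw":{"type":"number"},"squeeze":{"type":"number"}},"required":["steps"]}

```bash
mkdir -p pics; cat > h.py <<'E'
import numpy as np, cv2
from scipy.spatial.transform import Rotation as R
from bench import sense, camera, job_done
def cam(name):
    s=sense(); c=camera(name)
    if name=='wrist':
        T=np.eye(4);T[:3,:3]=R.from_quat(s['tool_rot']).as_matrix();T[:3,3]=s['position']
        T=T@np.array(c['T_tool_cam'])
    else:
        M=np.eye(4);M[:3,:3]=cv2.Rodrigues(np.array(c['rvec'],float))[0];M[:3,3]=np.ravel(c['tvec']);T=np.linalg.inv(M)
    c['T']=T; c['K']=np.array(c['mtx'],float); return c
def undist(c,p):
    K=c['K'];p=np.atleast_2d(np.array(p,float));d=(p-[K[0,2],K[1,2]])/[K[0,0],K[1,1]];u=d.copy()
    for _ in range(20): u=d/(1+c['k1']*(u**2).sum(1,keepdims=True))
    return u
def ground(c,p,z):
    u=undist(c,p);r=np.c_[u,np.ones(len(u))]@c['T'][:3,:3].T;o=c['T'][:3,3]
    return o+r*((z-o[2])/r[:,2])[:,None]
def proj(c,P):
    P=np.atleast_2d(P);q=(P-c['T'][:3,3])@c['T'][:3,:3];u=q[:,:2]/q[:,2:];u=u*(1+c['k1']*(u**2).sum(1,keepdims=True))
    return u*[c['K'][0,0],c['K'][1,1]]+[c['K'][0,2],c['K'][1,2]]
def save(n,im,s=1): cv2.imwrite('pics/'+n+'.png',cv2.resize(im[...,::-1],None,fx=s,fy=s))
def tool(P):  # world point -> tool coords now
    s=sense();return R.from_quat(s['tool_rot']).inv().apply(np.array(P)-s['position'])
E
python3 - <<'E'
from h import *
s=sense();print(s)
for n in('scene','top'):
    c=cam(n);save(n,c['color'],1.25);print(n,c['K'],c['k1'],c['T'])
w=cam('wrist');print(w['T_tool_cam'],w['K'])
E
```

```text
{'time_s': 0.0, 'joint_pos': array([ 1.24985506,  0.53716338, -0.00440737,  1.53885754,  0.00259487,
        1.06728147, -0.07120838]), 'dq': array([ 0.0013982 ,  0.0001371 , -0.00070166,  0.00028957,  0.0001559 ,
       -0.0001168 , -0.00036468]), 'tau': array([ 1.01600426e-04, -5.83424914e+01,  1.04832519e+00, -2.59108919e+01,
        1.22486192e-02,  9.47412016e-03,  3.67382677e-05]), 'position': array([ 0.16360698, -0.62843466,  0.23042126]), 'tool_rot': array([ 9.91896790e-01,  1.27043428e-01, -1.75668510e-04, -8.33760342e-04]), 'contact_force': array([0.16617088, 0.09689641, 0.41077214]), 'ft_torque': array([-0.01791421,  0.01462392, -0.02737003]), 'width': 0.08528479558004777}
scene [[460.87456063   0.         316.88625085]
 [  0.         460.87456063 194.26628411]
 [  0.           0.           1.        ]] 0.016442184522198686 [[ 0.25296263  0.70785118 -0.65951241  1.27049263]
 [ 0.96746487 -0.18835448  0.16892102 -0.184045  ]
 [-0.00465118 -0.6807858  -0.73246779  0.90340532]
 [ 0.          0.          0.          1.        ]]
top [[420.48112033   0.         318.2855109 ]
 [  0.         420.48112033 202.39810262]
 [  0.           0.           1.        ]] -0.08793099772445674 [[ 0.02948337 -0.99172148  0.12497696  0.41230574]
 [-0.99897872 -0.03351754 -0.03030001  0.01284989]
 [ 0.03423809 -0.12395598 -0.99169686  1.08879218]
 [ 0.          0.          0.          1.        ]]
[[-4.55982159e-04 -9.53572848e-01 -3.01162110e-01  7.80315128e-02]
 [ 9.99999872e-01 -5.01217277e-04  7.29344242e-05 -1.02068639e-03]
 [-2.20495939e-04 -3.01162038e-01  9.53572954e-01 -1.42716977e-01]
 [ 0.00000000e+00  0.00000000e+00  0.00000000e+00  1.00000000e+00]] [[338.657986     0.         320.32949196]
 [  0.         338.657986   199.02798625]
 [  0.           0.           1.        ]]
```

View pics/top.png

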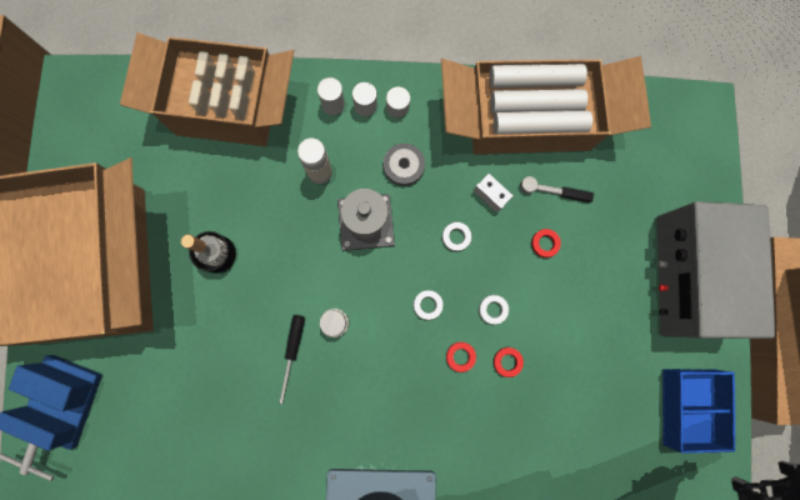

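View pics/scene.png

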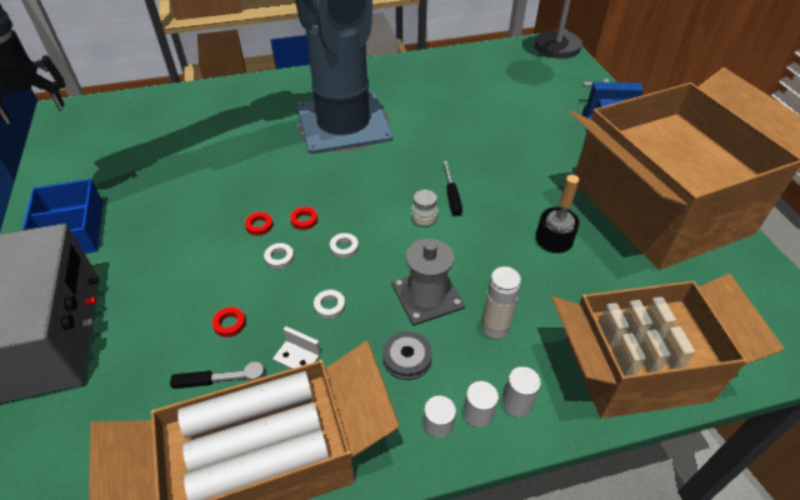

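The top picture shows three pale rings, my spacers, at (457,236), (428,304) and (494,309) in the 1.25x image. Three rings of the same shape at (546,243), (461,357) and (508,362) are red and not meant. The capped fixture is at (364,215), the brush at (213,252) with its handle end at (188,242), the jar at (334,323) and the spray can at (313,155). Next I measure these and enlarge the rings to confirm.

```bash
cat >> h.py <<'E'
def white_rings(c,z=0.016,box=None):
    hsv=cv2.cvtColor(c['color'],cv2.COLOR_RGB2HSV)
    m=((hsv[...,1]<60)&(hsv[...,2]>170)).astype(np.uint8)
    cs,_=cv2.findContours(m,cv2.RETR_EXTERNAL,cv2.CHAIN_APPROX_NONE);out=[]
    for k in cs:
        if len(k)<12: continue
        P=ground(c,k[:,0,:].astype(float),z)[:,:2]
        (x,y),r=cv2.minEnclosingCircle(P.astype(np.float32))
        a=cv2.contourArea(P.astype(np.float32))/(np.pi*r*r)
        if .024<r<.037 and a>.75: out.append((np.round(P.min(0)/2+P.max(0)/2,4),round(r,4),round(a,2),k[:,0].mean(0).round()))
    return out
E
python3 - <<'E'
from h import *
for n in('top','scene'):
    c=cam(n);print(n)
    for r in white_rings(c): print(r)
    pts={'top':{'knob':(291,167,.15),'jar':(267,258,.065),'can':(250,121,.15),'handle':(150,193,.174),'cup':(171,203,.06),'pulley':(323,131,.022),'brkt':(394,154,.02)},
     'scene':{'knob':(344,196,.15),'jar':(340,155,.065),'handle':(457,144,.174),'cup':(446,175,.06)}}[n]
    for k,(u,v,z) in pts.items(): print(k,ground(c,(u,v),z)[0].round(3))
    if n=='top':
        im=c['color']; a=cv2.resize(im[170:310,320:460],None,fx=4,fy=4,interpolation=cv2.INTER_CUBIC)
        b=cv2.resize(im[150:220,130:200],(560//2*1,280),interpolation=cv2.INTER_CUBIC)
        d=cv2.resize(im[140:210,255:325],(280,280),interpolation=cv2.INTER_CUBIC)
        cv2.imwrite('pics/crop1.png',np.hstack([np.vstack([b,d]),a[:560]])[...,::-1][:, :800])
E
```

```text
top
(array([0.4029, 0.1094]), 0.0276, 0.81, array([266., 257.]))
(array([ 0.439 , -0.2202]), 0.0304, 0.91, array([395., 247.]))
(array([ 0.4441, -0.0847]), 0.0299, 0.92, array([342., 243.]))
(array([ 0.5881, -0.1403]), 0.0301, 0.9, array([365., 188.]))
(array([ 0.7403, -0.0266]), 0.031, 0.91, array([323., 130.]))
(array([0.7603, 0.1707]), 0.0281, 0.91, array([248., 120.]))
(array([ 0.8865, -0.0092]), 0.0259, 0.89, array([318.,  78.]))
(array([0.8921, 0.0638]), 0.0264, 0.88, array([291.,  74.]))
(array([0.9005, 0.1384]), 0.0268, 0.9, array([263.,  71.]))
knob [0.61  0.049 0.15 ]
jar [0.402 0.101 0.065]
can [0.714 0.147 0.15 ]
handle [0.536 0.356 0.174]
cup [0.528 0.344 0.06 ]
pulley [ 0.736 -0.027  0.022]
brkt [ 0.682 -0.215  0.02 ]
scene
(array([ 0.8535, -0.0043]), 0.0259, 0.91, array([352., 328.]))
(array([0.8461, 0.0724]), 0.0265, 0.9, array([385., 316.]))
(array([0.8383, 0.1522]), 0.027, 0.89, array([420., 304.]))
(array([ 0.732 , -0.0276]), 0.0295, 0.91, array([326., 281.]))
(array([ 0.5868, -0.1432]), 0.0302, 0.91, array([263., 241.]))
(array([0.6172, 0.2074]), 0.0292, 0.88, array([405., 222.]))
(array([ 0.4366, -0.2236]), 0.0304, 0.89, array([222., 203.]))
(array([ 0.4427, -0.0862]), 0.0301, 0.9, array([275., 194.]))
knob [0.613 0.047 0.15 ]
jar [0.392 0.106 0.065]
handle [0.541 0.35  0.174]
cup [0.531 0.351 0.06 ]
```

View pics/crop1.png

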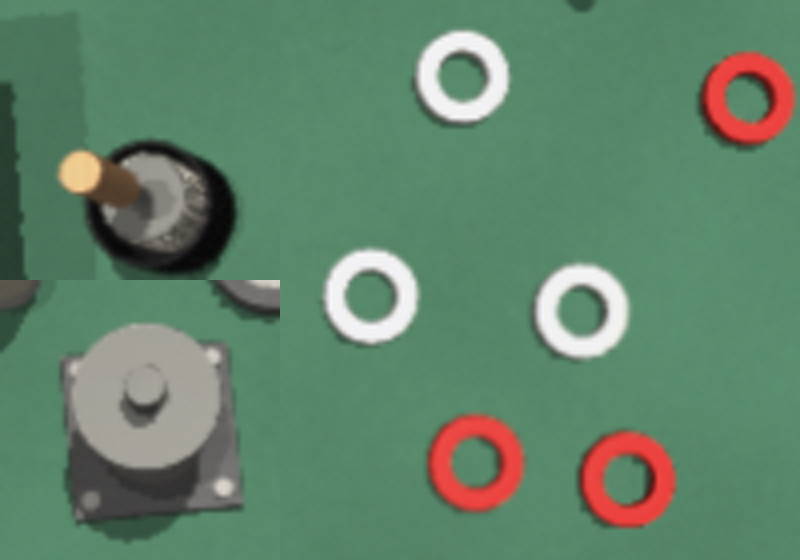

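The crop confirms three white rings as the spacers, at about (0.438,-0.222), (0.4435,-0.0855) and (0.5875,-0.142), with the red ones clearly different. The fixture is near (0.611,0.048) and the cup near (0.53,0.347). I move above the fixture.

Request:
carry_out:
  steps:
    - [[0.6,-0.54,-0.08,0,0,-75.4],[0.6,-0.54,-0.08,0,0,-75.4],[0.6,-0.54,-0.08,0,0,-75.4],[0.6,-0.54,-0.08,0,0,-75.4],[0.6,-0.54,-0.08,0,0,-75.4],[0.6,-0.54,-0.08,0,0,-75.4],[0.6,-0.54,-0.08,0,0,-75.4],[0.6,-0.54,-0.08,0,0,-75.4],[0.6,-0.54,-0.08,0,0,-75.4],[0.6,-0.54,-0.08,0,0,-75.4],[0.6,-0.54,-0.08,0,0,-75.4],[0.6,-0.54,-0.08,0,0,-75.4]]

```text
time_s: 1.45
position: [0.4933, -0.129, 0.2909]
tool_rot: [0.707, 0.707, -0.0, 0.0]
contact_force: [1.5, -1.1, -0.2]
width: 0.0852
```

```bash
cat >> h.py <<'E'
def st():
    s=sense();Rm=R.from_quat(s['tool_rot']).as_matrix()
    print('t',round(s['time_s'],2),'p',s['position'].round(4),'x',Rm[:,0].round(3),'z',Rm[:,2].round(3),'F',np.round(s['contact_force'],1),'w',round(s['width'],4),'q',s['joint_pos'].round(2))
def go(P,yaw=90):  # shift and turn in tool axes to reach world P, tool x at yaw deg, tool down
    s=sense();q=R.from_quat(s['tool_rot']);a=np.deg2rad(yaw)
    x=np.array([np.cos(a),np.sin(a),0]);z=np.array([0,0,-1.]);T=R.from_matrix(np.c_[x,np.cross(z,x),z])
    print('go',tool(P).round(4),(q.inv()*T).as_rotvec(degrees=True).round(2))
E
python3 -c "
from h import *
st();go([.61,.048,.30])"
```

```text
t 1.45 p [ 0.4933 -0.129   0.2909] x [ 0.     1.    -0.001] z [ 0.    -0.001 -1.   ] F [ 1.5 -1.1 -0.2] w 0.0852 q [ 0.62  0.28 -0.54  1.81  0.16  1.09  0.02]
go [ 0.1771  0.1166 -0.0092] [ 0.02  0.03 -0.03]
```

Request:
carry_out:
  steps:
    - [[0.177,0.117,-0.01,0,0,0],[0.177,0.117,-0.01,0,0,0],[0.177,0.117,-0.01,0,0,0],[0.177,0.117,-0.01,0,0,0],[0.177,0.117,-0.01,0,0,0],[0.177,0.117,-0.01,0,0,0],[0.177,0.117,-0.01,0,0,0],[0.177,0.117,-0.01,0,0,0]]

```text
time_s: 2.25
position: [0.6091, 0.044, 0.3003]
tool_rot: [0.708, 0.706, -0.001, 0.0]
contact_force: [-0.5, 0.7, 0.6]
width: 0.0853
```

```bash
python3 -c "
from h import *
st();c=cam('wrist');save('w1',c['color']);print(proj(c,[[.6115,.048,.15],[.6115,.048,.12]]))"
```

```text
t 2.25 p [0.6091 0.044  0.3003] x [ 0.003  1.    -0.002] z [-0.001 -0.002 -1.   ] F [-0.5  0.7  0.6] w 0.0853 q [ 0.26  0.47 -0.58  1.54  0.27  1.21 -0.36]
[[322.3473274  179.1311616 ]
 [322.20360167 171.55715218]]
```

View pics/w1.png

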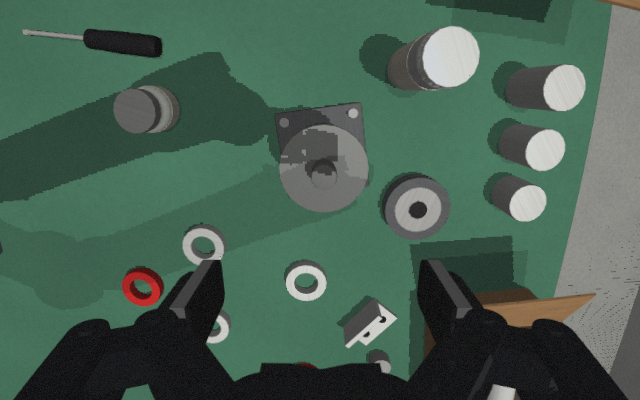

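The wrist view shows the cap flange centred at about (323.5,168) and the knob top at about (324,176), with the screwdriver at (120,42), the jar at (145,110) and the can at (445,60).

```bash
python3 -c "
from h import *
st();c=cam('wrist');print(ground(c,(323.5,168),.12),ground(c,(324,176),.15), ground(c,(160,45),0.015))
g=cv2.cvtColor(c['color'],cv2.COLOR_RGB2GRAY)[110:225,265:385];g=cv2.medianBlur(cv2.resize(g,None,fx=4,fy=4),5)
for r in((160,190),(40,56)):
  h=cv2.HoughCircles(g,cv2.HOUGH_GRADIENT,2,60,param1=80,param2=30,minRadius=r[0],maxRadius=r[1])
  print(None if h is None else [((x/4+265-.4).round(1),(y/4+110-.4).round(1),rr/4) for x,y,rr in h[0][:3]])
go([.612,.05,.20])"
```

```text
t 2.3 p [0.6092 0.0441 0.3004] x [ 0.003  1.    -0.001] z [-0.    -0.001 -1.   ] F [-0.4  0.5  0.2] w 0.0852 q [ 0.26  0.47 -0.58  1.54  0.27  1.21 -0.36]
[[0.6128842  0.05163325 0.12      ]] [[0.61308257 0.05094825 0.15      ]] [[0.41851642 0.18039901 0.015     ]]
[(np.float32(322.4), np.float32(169.8), np.float32(45.45))]
[(np.float32(324.8), np.float32(170.4), np.float32(10.75))]
go [0.0058 0.0027 0.1005] [-0.01  0.06 -0.15]
```

Request:
carry_out:
  steps:
    - [[0.0067,0.0037,0.05,0,0,0],[0.0067,0.0037,0.1,0,0,0],[0.0067,0.0037,0.13,0,0,0],[0.0067,0.0037,0.15,0,0,0],[0.0067,0.0037,0.165,0,0,0],[0.0067,0.0037,0.175,0,0,0],[0.0067,0.0037,0.175,0,0,0]]

```text
time_s: 3.05
position: [0.6128, 0.0526, 0.1248]
tool_rot: [0.707, 0.707, -0.001, -0.0]
contact_force: [-0.4, -0.9, 0.4]
width: 0.0855
```

Request:
carry_out:
  steps:
    - [[0,0,0,0,0,0],[0,0,0,0,0,0],[0,0,0,0,0,0],[0,0,0,0,0,0],[0,0,0,0,0,0],[0,0,0,0,0,0],[0,0,0,0,0,0],[0,0,0,0,0,0]]
  claw: 0.015
  squeeze: 40

```text
time_s: 3.85
position: [0.6136, 0.0532, 0.1261]
tool_rot: [0.707, 0.707, 0.0, 0.0]
contact_force: [-1.5, 0.2, 5.5]
width: 0.0225
```

```bash
python3 -c "
from h import *
st();go([.54,.215,.25]);go([.54,.215,.03])"
```

```text
t 3.85 p [0.6136 0.0532 0.1261] x [ 0.  1. -0.] z [ 0.001 -0.    -1.   ] F [-1.5  0.2  5.5] w 0.0225 q [ 0.2   0.66 -0.51  1.69  0.39  0.89 -0.47]
go [ 0.1618 -0.0735 -0.1239] [ 0.04  0.   -0.  ]
go [ 0.1618 -0.0737  0.0961] [ 0.04  0.   -0.  ]
```

Request:
carry_out:
  steps:
    - [[0,0,-0.02,0,0,0],[0,0,-0.05,0,0,0],[0,0,-0.08,0,0,0],[0.04,-0.02,-0.08,0,0,0],[0.08,-0.04,-0.08,0,0,0],[0.12,-0.06,-0.08,0,0,0],[0.162,-0.074,-0.08,0,0,0],[0.162,-0.074,-0.04,0,0,0],[0.162,-0.074,0.01,0,0,0],[0.162,-0.074,0.05,0,0,0],[0.162,-0.074,0.08,0,0,0],[0.162,-0.074,0.095,0,0,0]]

```text
time_s: 5.05
position: [0.5373, 0.2142, 0.0274]
tool_rot: [0.707, 0.707, -0.002, -0.001]
contact_force: [0.5, 0.1, -1.8]
width: 0.0223
```

Request:
carry_out:
  steps:
    - [[0,0,0.003,0,0,0],[0,0,0.006,0,0,0],[0,0,0.008,0,0,0],[0,0,0.0085,0,0,0],[0,0,0.0085,0,0,0]]

```text
time_s: 5.55
position: [0.5399, 0.2152, 0.0228]
tool_rot: [0.707, 0.707, 0.001, 0.0]
contact_force: [0.4, 0.2, -0.8]
width: 0.0228
```

```bash
python3 -c "
from h import *
st()"
```

```text
t 5.55 p [0.5399 0.2152 0.0228] x [0. 1. 0.] z [ 0.001  0.    -1.   ] F [ 0.4  0.2 -0.8] w 0.0228 q [-0.12  0.77 -0.46  1.81  0.51  0.68 -0.87]
```

Request:
carry_out:
  steps:
    - [[0,0,0.001,0,0,0],[0,0,0.002,0,0,0],[0,0,0.002,0,0,0],[0,0,0.002,0,0,0]]

```text
time_s: 5.95
position: [0.54, 0.2153, 0.0221]
tool_rot: [0.707, 0.707, 0.0, 0.001]
contact_force: [-3.6, -3.6, 17.0]
width: 0.0225
```

Request:
carry_out:
  steps:
    - [[0,0,0,0,0,0],[0,0,0,0,0,0],[0,0,0,0,0,0],[0,0,0,0,0,0],[0,0,0,0,0,0],[0,0,-0.03,0,0,0],[0,0,-0.08,0,0,0],[0,0,-0.13,0,0,0],[0,0,-0.18,0,0,0],[0,0,-0.23,0,0,0],[0,0,-0.28,0,0,0],[0,0,-0.28,0,0,0]]
  claw: 0.085

```text
time_s: 7.15
position: [0.5424, 0.2174, 0.3073]
tool_rot: [0.707, 0.707, 0.006, 0.002]
contact_force: [0.9, 0.9, -0.0]
width: 0.085
```

```bash
python3 -c "
from h import *
st();go([.532,.348,.31])"
```

```text
t 7.15 p [0.5424 0.2174 0.3073] x [-0.     1.     0.005] z [ 0.011  0.005 -1.   ] F [ 0.9  0.9 -0. ] w 0.085 q [ 0.01  0.42 -0.63  1.61  0.26  1.19 -0.68]
go [ 0.1306 -0.0104 -0.0021] [ 0.66 -0.28  0.  ]
```

Request:
carry_out:
  steps:
    - [[0.04,-0.01,0,0,0,0],[0.085,-0.01,0,0,0,0],[0.11,-0.01,0,0,0,0],[0.11,-0.01,0,0,0,0],[0.11,-0.01,0,0,0,0],[0.11,-0.01,0,0,0,0]]

```text
time_s: 7.75
position: [0.5298, 0.3234, 0.2994]
tool_rot: [0.708, 0.706, -0.001, 0.0]
contact_force: [0.4, -0.3, -0.0]
width: 0.0851
```

```bash
python3 -c "
from h import *
st();c=cam('wrist');t=cam('top');s=cam('scene')
save('w2',np.vstack([c['color'],np.hstack([cv2.resize(x,(320,200)) for x in (t['color'][150:250,100:260],s['color'][90:190,380:540])])]))
P=[[.54,.353,.174],[.53,.348,.06],[.54,.215,.046]]
for k in(c,t,s):print(proj(k,P).round(1).tolist())
# handle mask
for k in(c,t,s):
  hsv=cv2.cvtColor(k['color'],cv2.COLOR_RGB2HSV);m=cv2.inRange(hsv,(8,70,140),(25,200,255))
  n,l,S,C=cv2.connectedComponentsWithStats(m);p=proj(k,P[0])[0]
  print([(S[i].tolist(),C[i].round(1).tolist()) for i in range(1,n) if np.hypot(*(C[i]-p))<40 and S[i][4]>15])
"
```

```text
t 7.75 p [0.5298 0.3234 0.2994] x [ 0.002  1.    -0.002] z [-0.    -0.002 -1.   ] F [ 0.4 -0.3 -0. ] w 0.0851 q [-0.18  0.5  -0.64  1.51  0.31  1.23 -0.86]
[[332.2, 155.7], [319.9, 141.9], [328.0, 244.4]]
[[151.5, 191.2], [169.6, 202.2], [224.5, 200.7]]
[[458.0, 143.5], [444.7, 174.9], [397.3, 190.9]]
[([316, 136, 28, 28, 583], [329.1, 148.8])]
[([145, 188, 10, 10, 77], [149.4, 192.5])]
[([455, 140, 8, 6, 41], [458.7, 142.5])]
```

View pics/w2.png

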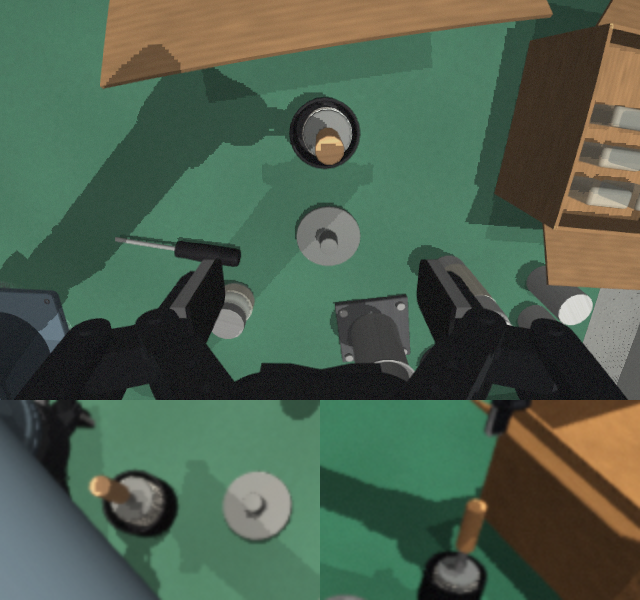

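The wrist view shows the handle end at (329.5,149.5) inside the cup at (325,133) and the cap at (328,240) where I put it. The box flap edge runs from (102,87) to (550,15), so I check how high it is.

```bash
python3 -c "
from h import *
st();c=cam('wrist');t=cam('top');s=cam('scene')
def tri(a):
  A=np.zeros((3,3));b=np.zeros(3)
  for k,p in a:
    o=k['T'][:3,3];d=ground(k,p,0)[0]-o;d/=np.linalg.norm(d);M=np.eye(3)-np.outer(d,d);A+=M;b+=M@o
  return np.linalg.solve(A,b)
print(tri([(c,(102,87)),(t,(121.6,262.4))]),tri([(c,(550,15)),(t,(104,128))]))
print('handle',tri([(c,(329.5,149.5)),(t,(149.4,192.5))]),tri([(c,(329.5,149.5)),(s,(458.5,143))]),ground(c,(329.5,149.5),.174),ground(t,(149.4,192.5),.174),ground(s,(458.5,142.8),.174))
print('cup',ground(c,(325,133),.06),'cap',ground(c,(327.5,242),.046))
"
```

```text
t 7.9 p [0.5299 0.3236 0.2998] x [ 0.002  1.    -0.001] z [ 0.    -0.001 -1.   ] F [ 1.  -0.1 -0.3] w 0.0849 q [-0.18  0.5  -0.64  1.51  0.31  1.23 -0.86]
[0.37943406 0.4035267  0.19715129] [0.66497232 0.44743868 0.23179137]
handle [0.53761788 0.35802501 0.17227318] [0.53740459 0.35717682 0.17206396] [[0.5379744  0.35822017 0.174     ]] [[0.53697763 0.35744727 0.174     ]] [[0.53795596 0.35543825 0.174     ]]
cup [[0.53586857 0.35826784 0.06      ]] cap [[0.53947186 0.21859445 0.046     ]]
```

Request:
carry_out:
  steps:
    - [[0,0,0,0,0,8.2],[0,0,0,0,0,16.4],[0,0,0,0,0,24.6],[0,0,0,0,0,32.8],[0,0,0,0,0,41],[0,0,0,0,0,49.2],[0,0,0,0,0,57.4],[0,0,0,0,0,65.6],[0,0,0,0,0,73.8],[0,0,0,0,0,82],[0,0,0,0,0,90],[0,0,0,0,0,90]]
  claw: 0.055

```text
time_s: 9.25
position: [0.5293, 0.325, 0.3001]
tool_rot: [1.0, -0.001, 0.0, 0.0]
contact_force: [-0.6, -0.2, 0.3]
width: 0.055
```

```bash
python3 -c "
from h import *
st();go([.5376,.3577,.137],0)"
```

```text
t 9.25 p [0.5293 0.325  0.3001] x [ 1.    -0.001  0.   ] z [ 0. -0. -1.] F [-0.6 -0.2  0.3] w 0.055 q [-0.4   0.45 -0.32  1.53  0.15  1.19 -2.31]
go [ 0.0082 -0.0328  0.1631] [ 0.01 -0.02 -0.07]
```

Request:
carry_out:
  steps:
    - [[0.008,-0.033,0.03,0,0,0],[0.008,-0.033,0.07,0,0,0],[0.008,-0.033,0.1,0,0,0],[0.008,-0.033,0.12,0,0,0],[0.008,-0.033,0.14,0,0,0],[0.008,-0.033,0.155,0,0,0],[0.008,-0.033,0.163,0,0,0],[0.008,-0.033,0.163,0,0,0]]

```text
time_s: 10.05
position: [0.5369, 0.3577, 0.1361]
tool_rot: [1.0, 0.001, -0.001, 0.0]
contact_force: [0.4, -0.5, 0.3]
width: 0.0552
```

Request:
carry_out:
  steps:
    - [[0,0,0,0,0,0],[0,0,0,0,0,0],[0,0,0,0,0,0],[0,0,0,0,0,0],[0,0,0,0,0,0],[0,0,0,0,0,0]]
  claw: 0.012
  squeeze: 60

```text
time_s: 10.65
position: [0.5381, 0.3582, 0.1382]
tool_rot: [1.0, -0.0, 0.001, -0.0]
contact_force: [0.2, -1.8, 6.6]
width: 0.0227
```

```bash
python3 -c "
from h import *
st();go([.57,.2,.31],0)"
```

```text
t 10.65 p [0.5381 0.3582 0.1382] x [ 1.    -0.     0.002] z [ 0.002  0.001 -1.   ] F [ 0.2 -1.8  6.6] w 0.0227 q [-0.46  0.65 -0.29  1.61  0.22  0.91 -2.4 ]
go [ 0.0322  0.1581 -0.1719] [-0.04 -0.1  -0.01]
```

Request:
carry_out:
  steps:
    - [[0,0,-0.02,0,0,0],[0,0,-0.05,0,0,0],[0,0,-0.08,0,0,0],[0,0,-0.11,0,0,0],[0,0,-0.14,0,0,0],[0,0,-0.155,0,0,0],[0.01,0.04,-0.155,0,0,0],[0.02,0.08,-0.155,0,0,0],[0.03,0.12,-0.155,0,0,0],[0.04,0.16,-0.155,0,0,0],[0.05,0.2,-0.155,0,0,0],[0.05,0.2,-0.155,0,0,0]]

```text
time_s: 11.85
position: [0.5891, 0.1493, 0.2908]
tool_rot: [1.0, -0.005, -0.0, 0.003]
contact_force: [0.5, -0.9, -2.0]
width: 0.0223
```

```bash
python3 -c "
from h import *
st();go([.6128,.0508,.30],0)
c=cam('wrist');t=cam('top')
im=t['color'][130:230,240:340];save('w3',np.hstack([c['color'][:,:400],cv2.resize(im,(400,400),interpolation=cv2.INTER_CUBIC)]))
P=[[.6128,.0508,.114]]
print(proj(c,P),proj(t,P))
"
```

```text
t 11.85 p [0.5891 0.1493 0.2908] x [ 1.   -0.01 -0.  ] z [-0.    -0.005 -1.   ] F [ 0.5 -0.9 -2. ] w 0.0223 q [-0.13  0.42 -0.27  1.58  0.12  1.16 -2.01]
go [ 0.0248  0.0983 -0.0087] [ 0.31  0.03 -0.6 ]
[[423.272491   150.94783723]] [[290.56206545 168.78012167]]
```

View pics/w3.png

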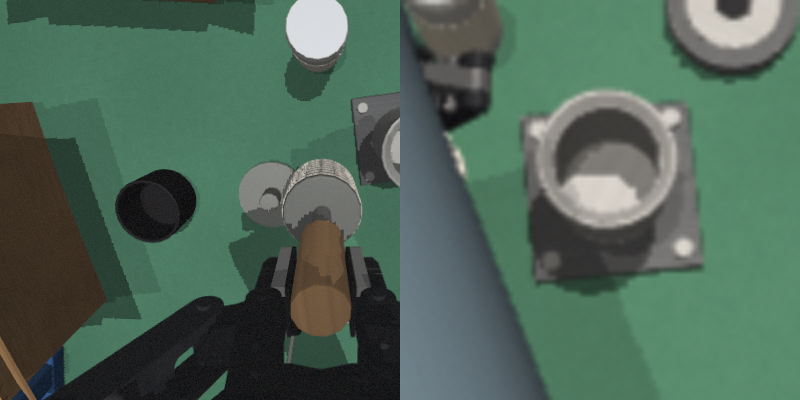

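The wrist view shows the brush held straight, head centre at about (321,200) and handle end at (320,308). The open tube rim in the top crop is centred near pixel (291.7,170), about 2 mm from my estimate. I take (0.612,0.0495) as a mean and move over the mouth.

Request:
carry_out:
  steps:
    - [[0.01,0.04,-0.005,0.2,0,-0.5],[0.02,0.08,-0.005,0.2,0,-0.5],[0.0235,0.0995,-0.005,0.2,0,-0.5],[0.0235,0.0995,-0.005,0.2,0,-0.5],[0.0235,0.0995,-0.005,0.2,0,-0.5],[0.0235,0.0995,-0.005,0.2,0,-0.5]]

```text
time_s: 12.55
position: [0.6103, 0.0615, 0.2967]
tool_rot: [1.0, 0.006, -0.0, -0.002]
contact_force: [0.2, 0.1, -0.3]
width: 0.0225
```

```bash
python3 -c "
from h import *
st();go([.612,.0495,.25],0)
c=cam('wrist');s=cam('scene')
P=np.array([[.612,.0495,.114]]);b=sense()['position']-[0,0,.132]
print(proj(c,P),proj(c,b),proj(s,P),proj(s,b))
im=s['color'][100:250,260:460];save('w4',np.vstack([c['color'][100:350,120:520],cv2.resize(im,(400,300),interpolation=cv2.INTER_CUBIC)]))
"
```

```text
t 12.55 p [0.6103 0.0615 0.2967] x [ 1.     0.012 -0.001] z [-0.001  0.005 -1.   ] F [ 0.2  0.1 -0.3] w 0.0225 q [ 0.01  0.43 -0.25  1.56  0.1   1.17 -1.82]
go [0.0016 0.0123 0.0467] [-0.29  0.04  0.71]
[[334.68177751 173.18351082]] [[323.29971422 188.66381353]] [[344.50881201 206.23287823]] [[350.13290248 189.47642132]]
```

View pics/w4.png

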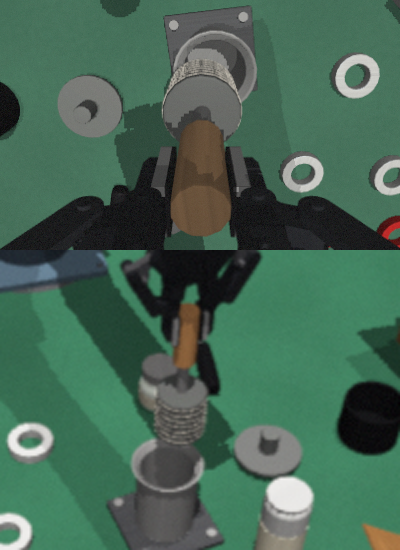

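Request:
carry_out:
  steps:
    - [[0,0.01,0,-0.2,0,0.6],[0,0.01,0,-0.2,0,0.6],[0,0.01,0,-0.2,0,0.6],[0,0.01,0,-0.2,0,0.6],[0,0.01,0,-0.2,0,0.6],[0,0.01,0,-0.2,0,0.6]]

```text
time_s: 13.25
position: [0.6109, 0.0488, 0.2969]
tool_rot: [1.0, -0.001, -0.0, -0.0]
contact_force: [-0.2, 0.0, -1.2]
width: 0.0227
```

```bash
python3 -c "
from h import *
st();go([.612,.0495,.25],0)"
```

```text
t 13.25 p [0.6109 0.0488 0.2969] x [ 1.    -0.002 -0.   ] z [-0.  0. -1.] F [-0.2  0.  -1.2] w 0.0227 q [ 0.02  0.43 -0.24  1.56  0.11  1.17 -1.81]
go [ 0.0011 -0.0007  0.0469] [-0.01  0.   -0.09]
```

Request:
carry_out:
  steps:
    - [[0.001,-0.001,0.015,0,0,0],[0.001,-0.001,0.03,0,0,0],[0.001,-0.001,0.045,0,0,0],[0.001,-0.001,0.055,0,0,0],[0.001,-0.001,0.065,0,0,0],[0.001,-0.001,0.075,0,0,0],[0.001,-0.001,0.075,0,0,0]]

```text
time_s: 13.95
position: [0.6111, 0.0494, 0.2203]
tool_rot: [1.0, -0.001, -0.001, 0.0]
contact_force: [-0.7, 0.0, -1.8]
width: 0.0224
```

```bash
python3 -c "
from h import *
st()
c=cam('top');s=cam('scene')
save('w5',np.hstack([cv2.resize(k,(400,400),interpolation=cv2.INTER_CUBIC) for k in (c['color'][130:230,240:340],s['color'][130:270,270:410])]))
"
```

```text
t 13.95 p [0.6111 0.0494 0.2203] x [ 1.    -0.002 -0.002] z [-0.002 -0.    -1.   ] F [-0.7  0.  -1.8] w 0.0224 q [ 0.01  0.5  -0.23  1.64  0.13  1.02 -1.83]
```

View pics/w5.png

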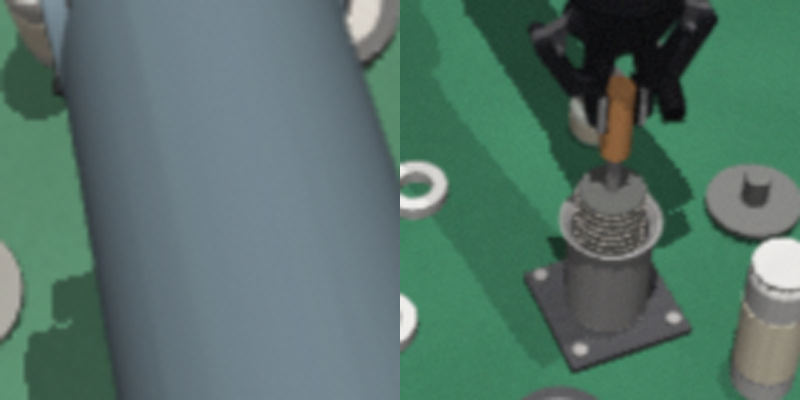

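The scene crop shows the brush head inside the tube mouth, with no side force. I go on down.

Request:
carry_out:
  steps:
    - [[0,0,0.015,0,0,0],[0,0,0.03,0,0,0],[0,0,0.045,0,0,0],[0,0,0.055,0,0,0],[0,0,0.063,0,0,0],[0,0,0.068,0,0,0],[0,0,0.068,0,0,0],[0,0,0.068,0,0,0]]

```text
time_s: 14.85
position: [0.6122, 0.0497, 0.1542]
tool_rot: [1.0, -0.001, 0.0, -0.0]
contact_force: [0.1, -0.6, -1.8]
width: 0.0226
```

Request:
carry_out:
  steps:
    - [[0,0,0.002,0,0,0],[0,0,0.003,0,0,0],[0,0,0.003,0,0,0]]

```text
time_s: 15.15
position: [0.6119, 0.0496, 0.151]
tool_rot: [1.0, -0.001, 0.0, 0.0]
contact_force: [-1.4, 0.1, -1.5]
width: 0.0227
```

Request:
carry_out:
  steps:
    - [[0,0,0.001,0,0,0],[0,0,0.002,0,0,0],[0,0,0.003,0,0,0],[0,0,0.003,0,0,0]]

```text
time_s: 15.55
position: [0.6121, 0.0496, 0.1482]
tool_rot: [1.0, -0.001, 0.0, 0.0]
contact_force: [-0.6, -0.8, 2.2]
width: 0.0223
```

Request:
carry_out:
  steps:
    - [[0,0,0.0005,0,0,0],[0,0,0.001,0,0,0],[0,0,0.001,0,0,0]]

```text
time_s: 15.85
position: [0.6125, 0.0495, 0.1481]
tool_rot: [1.0, -0.001, 0.001, 0.0]
contact_force: [-2.4, -0.9, 7.8]
width: 0.0231
```

Bottom reached: 7.8 N upward at TCP 0.148. Now up to the mouth and down a second time.

Request:
carry_out:
  steps:
    - [[0,0,-0.015,0,0,0],[0,0,-0.035,0,0,0],[0,0,-0.055,0,0,0],[0,0,-0.075,0,0,0],[0,0,-0.095,0,0,0],[0,0,-0.102,0,0,0],[0,0,-0.102,0,0,0],[0,0,-0.102,0,0,0],[0,0,-0.102,0,0,0]]

```text
time_s: 16.75
position: [0.6111, 0.0495, 0.2477]
tool_rot: [1.0, -0.001, -0.001, 0.0]
contact_force: [-0.2, 0.3, -1.8]
width: 0.0226
```

Request:
carry_out:
  steps:
    - [[0,0,0.015,0,0,0],[0,0,0.03,0,0,0],[0,0,0.045,0,0,0],[0,0,0.06,0,0,0],[0,0,0.075,0,0,0],[0,0,0.088,0,0,0],[0,0,0.096,0,0,0],[0,0,0.1,0,0,0],[0,0,0.102,0,0,0],[0,0,0.102,0,0,0],[0,0,0.102,0,0,0]]

```text
time_s: 17.85
position: [0.613, 0.0496, 0.1482]
tool_rot: [1.0, -0.001, 0.001, -0.0]
contact_force: [-0.0, -0.5, 5.0]
width: 0.0226
```

Request:
carry_out:
  steps:
    - [[0,0,-0.03,0,0,0],[0,0,-0.07,0,0,0],[0,0,-0.11,0,0,0],[0,0,-0.145,0,0,0],[0,0,-0.148,0,0,0],[-0.01,-0.05,-0.148,0,0,0],[-0.022,-0.09,-0.148,0,0,0],[-0.033,-0.13,-0.148,0,0,0],[-0.043,-0.17,-0.148,0,0,0],[-0.053,-0.21,-0.148,0,0,0],[-0.063,-0.25,-0.148,0,0,0]]

```text
time_s: 18.95
position: [0.5483, 0.301, 0.2937]
tool_rot: [1.0, -0.001, -0.001, 0.0]
contact_force: [1.7, -1.8, -0.5]
width: 0.0229
```

Request:
carry_out:
  steps:
    - [[-0.01,-0.05,0,0,0,0],[-0.012,-0.057,0,0,0,0],[-0.012,-0.057,0,0,0,0],[-0.012,-0.057,0,0,0,0],[-0.012,-0.057,0,0,0,0]]

```text
time_s: 19.45
position: [0.5385, 0.3543, 0.2945]
tool_rot: [1.0, -0.002, 0.0, 0.001]
contact_force: [-0.7, -0.8, -1.7]
width: 0.0225
```

```bash
python3 -c "
from h import *
st();go([.537,.3575,.20],0)"
```

```text
t 19.45 p [0.5385 0.3543 0.2945] x [ 1.    -0.005  0.   ] z [ 0.    -0.002 -1.   ] F [-0.7 -0.8 -1.7] w 0.0225 q [-0.43  0.49 -0.32  1.47  0.16  1.21 -2.35]
go [-0.0015 -0.0033  0.0945] [ 0.09 -0.01 -0.27]
```

Request:
carry_out:
  steps:
    - [[-0.001,-0.002,0.02,0,0,0],[-0.001,-0.002,0.05,0,0,0],[-0.001,-0.002,0.08,0,0,0],[-0.001,-0.002,0.105,0,0,0],[-0.001,-0.002,0.125,0,0,0],[-0.001,-0.002,0.14,0,0,0],[-0.001,-0.002,0.15,0,0,0],[-0.001,-0.002,0.154,0,0,0],[-0.001,-0.002,0.154,0,0,0],[-0.001,-0.002,0.154,0,0,0]]

```text
time_s: 20.45
position: [0.537, 0.3591, 0.1419]
tool_rot: [1.0, -0.001, 0.001, -0.0]
contact_force: [-0.1, -0.4, -2.3]
width: 0.0223
```

Request:
carry_out:
  steps:
    - [[0,0,0.001,0,0,0],[0,0,0.002,0,0,0],[0,0,0.003,0,0,0],[0,0,0.003,0,0,0]]

```text
time_s: 20.85
position: [0.5366, 0.3589, 0.1382]
tool_rot: [1.0, -0.001, 0.0, -0.0]
contact_force: [-0.5, 0.2, 0.6]
width: 0.0228
```

Request:
carry_out:
  steps:
    - [[0,0,0.0005,0,0,0],[0,0,0.0005,0,0,0]]

```text
time_s: 21.05
position: [0.5368, 0.3589, 0.1382]
tool_rot: [1.0, -0.001, 0.0, -0.0]
contact_force: [-0.5, -0.7, 5.6]
width: 0.0228
```

Request:
carry_out:
  steps:
    - [[0,0,0,0,0,0],[0,0,0,0,0,0],[0,0,0,0,0,0],[0,0,0,0,0,0],[0,0,-0.02,0,0,0],[0,0,-0.06,0,0,0],[0,0,-0.1,0,0,0],[0,0,-0.14,0,0,0],[0,0,-0.17,0,0,0],[0,0,-0.17,0,0,0],[0,0,-0.17,0,0,0]]
  claw: 0.055

```text
time_s: 22.15
position: [0.5365, 0.3588, 0.3078]
tool_rot: [1.0, -0.001, 0.0, -0.0]
contact_force: [-0.3, -0.4, -0.6]
width: 0.0551
```

```bash
python3 -c "
from h import *
st();go([.5875,-.14,.25],90)
t=cam('top')
for r in white_rings(t):print(r)
s=cam('scene')
save('w6',np.hstack([cv2.resize(k,(400,400),interpolation=cv2.INTER_CUBIC) for k in (t['color'][150:250,110:210],s['color'][90:190,400:500])]))
"
```

```text
t 22.15 p [0.5365 0.3588 0.3078] x [ 1.    -0.002  0.001] z [ 0.001  0.001 -1.   ] F [-0.3 -0.4 -0.6] w 0.0551 q [-0.44  0.49 -0.32  1.45  0.16  1.23 -2.35]
go [0.0518 0.4988 0.0575] [ 1.00e-02 -6.00e-02 -9.01e+01]
(array([0.403 , 0.1094]), 0.0272, 0.82, array([266., 257.]))
(array([ 0.4379, -0.2214]), 0.0305, 0.92, array([395., 247.]))
(array([ 0.4442, -0.0847]), 0.0303, 0.92, array([342., 243.]))
(array([ 0.5881, -0.1402]), 0.0304, 0.9, array([365., 188.]))
(array([ 0.7404, -0.0266]), 0.031, 0.92, array([323., 130.]))
(array([0.7603, 0.1707]), 0.0284, 0.92, array([248., 120.]))
(array([ 0.8865, -0.0092]), 0.026, 0.91, array([318.,  78.]))
(array([0.8933, 0.0639]), 0.0265, 0.89, array([291.,  74.]))
(array([0.9005, 0.1383]), 0.027, 0.9, array([263.,  71.]))
```

View pics/w6.png

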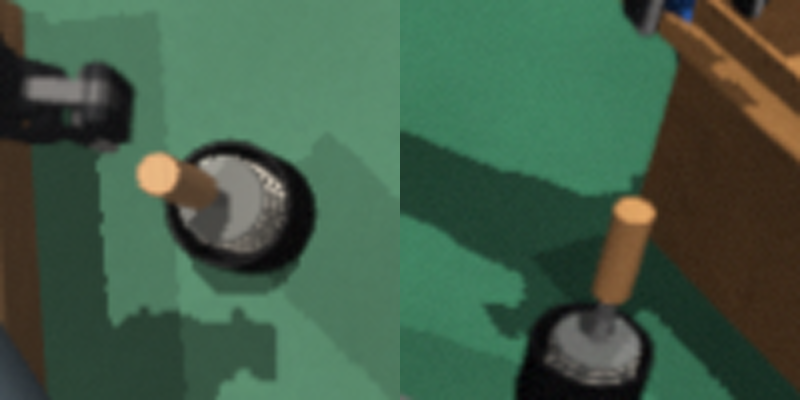

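The brush stands upright in its cup (left crop (235,205), right crop (595,345)) and the rings have not moved. I go back over the tube with the camera to fix the bore centre.

Request:
carry_out:
  steps:
    - [[0.01,0.04,0,0,0,-8.2],[0.02,0.08,0,0,0,-16.4],[0.03,0.12,0,0,0,-24.6],[0.04,0.16,0,0,0,-32.8],[0.05,0.2,0,0,0,-41],[0.06,0.24,0,0,0,-49.2],[0.07,0.28,0,0,0,-57.4],[0.075,0.31,0,0,0,-65.6],[0.075,0.31,0,0,0,-73.8],[0.075,0.31,0,0,0,-82],[0.075,0.31,0,0,0,-90],[0.075,0.31,0,0,0,-90]]
  claw: 0.085

```text
time_s: 23.45
position: [0.6102, 0.0483, 0.3058]
tool_rot: [0.707, 0.707, -0.001, -0.001]
contact_force: [0.3, -0.4, -0.3]
width: 0.0851
```

Request:
carry_out:
  steps:
    - [[0,0,0,0,0,0],[0,0,0,0,0,0],[0,0,0,0,0,0]]

```text
time_s: 23.75
position: [0.6108, 0.0487, 0.3072]
tool_rot: [0.708, 0.706, -0.0, -0.0]
contact_force: [0.4, -0.2, -0.0]
width: 0.0855
```

```bash
python3 -c "
from h import *
st();c=cam('wrist');P=[[.612,.0495,.114],[.612,.0495,.016]];p=proj(c,P);print(p)
u,v=p[0].astype(int);im=c['color'][v-60:v+60,u-60:u+60];save('w7',im,5)
print(u-60,v-60);go([.588,-.141,.2],90)
for a in(0,.038,.042):
  print(a,proj(c,[[.612+a,.0495,.114],[.612-a,.0495,.114],[.612,.0495+a,.114],[.612,.0495-a,.114]]).round(1).tolist())
"
```

```text
t 23.75 p [0.6108 0.0487 0.3072] x [ 0.003  1.    -0.   ] z [-0. -0. -1.] F [ 0.4 -0.2 -0. ] w 0.0855 q [ 0.24  0.46 -0.56  1.53  0.25  1.22 -0.36]
[[320.91607014 172.05167181]
 [320.84736979 154.99638731]]
260 112
go [-0.1898 -0.0223  0.1073] [-0.01  0.01 -0.15]
0 [[320.9, 172.1], [320.9, 172.1], [320.9, 172.1], [320.9, 172.1]]
0.038 [[358.3, 172.0], [283.5, 172.2], [320.8, 134.3], [321.0, 207.5]]
0.042 [[362.3, 171.9], [279.6, 172.2], [320.8, 130.2], [321.0, 211.1]]
```

View pics/w7.png

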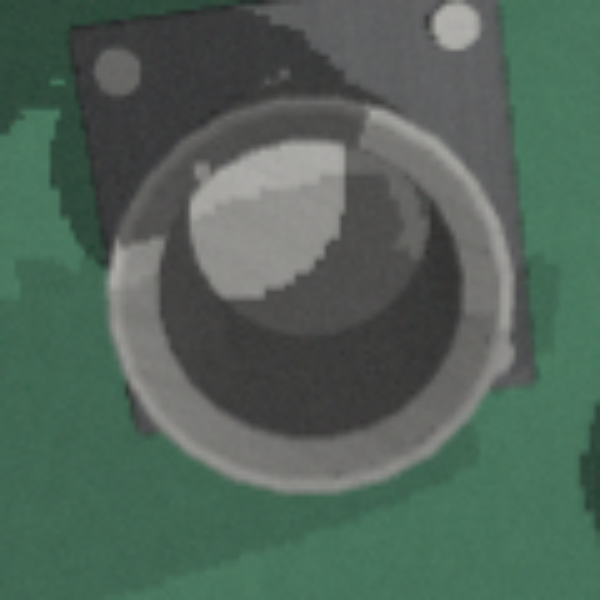

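The crop shows the empty bore. The rim circle spans (110..515, 97..492), which puts the bore centre at about (0.613,0.0497) through the wrist camera, agreeing with my value to about 1 mm. Next is the ring near (0.588,-0.141).

Request:
carry_out:
  steps:
    - [[-0.04,-0.005,0,0,0,0],[-0.08,-0.01,0,0,0,0],[-0.12,-0.015,0.02,0,0,0],[-0.16,-0.02,0.05,0,0,0],[-0.19,-0.024,0.08,0,0,0],[-0.19,-0.024,0.1,0,0,0],[-0.19,-0.024,0.1,0,0,0],[-0.19,-0.024,0.1,0,0,0],[-0.19,-0.024,0.1,0,0,0]]

```text
time_s: 24.7
position: [0.5879, -0.1401, 0.2091]
tool_rot: [0.707, 0.707, 0.001, 0.001]
contact_force: [0.9, 0.4, 0.6]
width: 0.085
```

```bash
cat >look.py <<'E'
from h import *
import sys
st();c=cam('wrist')
for r in white_rings(c):
    print(r);
p=sense()['position']
b=[r for r in white_rings(c) if np.hypot(*(r[0]-p[:2]))<.06 and r[1]<.033]
for r in b: go([*r[0],0.002],90)
E
python3 look.py
```

```text
t 24.7 p [ 0.5879 -0.1401  0.2091] x [0. 1. 0.] z [ 0.003  0.    -1.   ] F [0.9 0.4 0.6] w 0.085 q [ 0.51  0.53 -0.49  1.67  0.28  1.01 -0.07]
(array([ 0.4383, -0.2203]), 0.0293, 0.94, array([184., 244.]))
```

```bash
sed -i 's/def white_rings(c,z=0.016,box=None):/def white_rings(c,z=0.016,V=170):/; s/hsv\[...,2\]>170/hsv[...,2]>V/' h.py; sed -i 's/white_rings(c)/white_rings(c,V=100)/g' look.py; python3 look.py
```

```text
t 24.75 p [ 0.5878 -0.1402  0.2091] x [ 0.  1. -0.] z [ 0.003 -0.    -1.   ] F [-0.3  0.1  0.1] w 0.0851 q [ 0.51  0.53 -0.49  1.67  0.28  1.01 -0.07]
(array([ 0.4383, -0.22  ]), 0.0304, 0.93, array([184., 243.]))
(array([ 0.5877, -0.1406]), 0.0304, 0.94, array([319., 172.]))
(array([ 0.4441, -0.0839]), 0.0297, 0.96, array([173., 117.]))
go [-1.00e-04 -5.00e-04  2.07e-01] [ 0.14  0.02 -0.02]
```

Request:
carry_out:
  steps:
    - [[0,0,0.05,0.1,0,0],[0,0,0.1,0.1,0,0],[0,0,0.14,0.1,0,0],[0,0,0.17,0.1,0,0],[0,0,0.19,0.1,0,0],[0,0,0.2,0.1,0,0],[0,0,0.206,0.1,0,0],[0,0,0.206,0.1,0,0],[0,0,0.206,0.1,0,0]]

```text
time_s: 25.7
position: [0.5876, -0.1415, 0.0026]
tool_rot: [0.708, 0.706, -0.0, 0.0]
contact_force: [0.3, -0.1, -0.3]
width: 0.0851
```

Request:
carry_out:
  steps:
    - [[0,0,0,0,0,0],[0,0,0,0,0,0],[0,0,0,0,0,0],[0,0,0,0,0,0],[0,0,0,0,0,0]]
  claw: 0.045
  squeeze: 40

```text
time_s: 26.2
position: [0.5873, -0.1416, 0.0027]
tool_rot: [0.708, 0.707, -0.0, 0.0]
contact_force: [-1.3, -0.4, 6.5]
width: 0.0571
```

Request:
carry_out:
  steps:
    - [[0,0,-0.01,0,0,0],[0,0,-0.03,0,0,0],[0,0,-0.07,0,0,0],[0,0,-0.12,0,0,0],[0,0,-0.17,0,0,0],[0,0,-0.18,0,0,0],[0,0,-0.18,0,0,0],[0,0,-0.18,0,0,0],[0,0,-0.18,0,0,0]]

```text
time_s: 27.1
position: [0.5854, -0.1413, 0.1794]
tool_rot: [0.708, 0.707, -0.002, -0.002]
contact_force: [0.1, -0.3, -0.9]
width: 0.0571
```

```bash
python3 -c "
from h import *
st();go([.6125,.05,.18],90);c=cam('wrist');s=cam('scene')
p=proj(s,sense()['position'])[0].astype(int);print(p)
im=s['color'][p[1]-40:p[1]+60,p[0]-50:p[0]+50];save('w8',np.hstack([c['color'][150:400,120:520],cv2.resize(im,(250,250),interpolation=cv2.INTER_CUBIC)]))
"
```

```text
t 27.1 p [ 0.5854 -0.1413  0.1794] x [0.002 1.    0.001] z [-0.005  0.001 -1.   ] F [ 0.1 -0.3 -0.9] w 0.0571 q [ 0.51  0.57 -0.48  1.69  0.31  0.97 -0.09]
go [ 0.1913  0.0268 -0.0006] [-0.31 -0.04 -0.09]
[257 194]
```

View pics/w8.png

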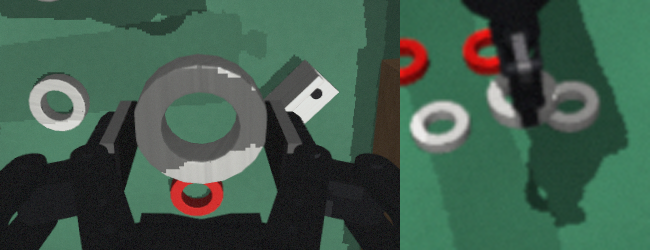

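The wrist view shows the ring held level between the pads, centred at (200,118) in the crop.

Request:
carry_out:
  steps:
    - [[0.04,0.006,0,-0.2,0,0],[0.08,0.012,0,-0.2,0,0],[0.12,0.018,0,-0.2,0,0],[0.16,0.024,0,-0.2,0,0],[0.19,0.027,0,-0.2,0,0],[0.19,0.027,0,-0.2,0,0],[0.19,0.027,0,-0.2,0,0],[0.19,0.027,0,-0.2,0,0],[0.19,0.027,0,-0.2,0,0]]

```text
time_s: 28.1
position: [0.6141, 0.0467, 0.1809]
tool_rot: [0.709, 0.706, 0.0, 0.001]
contact_force: [0.7, 0.8, 0.1]
width: 0.0574
```

```bash
python3 -c "
from h import *
st();go([.6127,.0487,.118],90)"
```

```text
t 28.1 p [0.6141 0.0467 0.1809] x [ 0.004  1.    -0.001] z [ 0.001 -0.001 -1.   ] F [0.7 0.8 0.1] w 0.0574 q [ 0.21  0.59 -0.5   1.66  0.33  0.98 -0.41]
go [ 0.002  -0.0014  0.0629] [ 0.05  0.05 -0.23]
```

Request:
carry_out:
  steps:
    - [[0.002,-0.0015,0.02,0,0,-0.2],[0.002,-0.0015,0.04,0,0,-0.2],[0.002,-0.0015,0.055,0,0,-0.2],[0.002,-0.0015,0.06,0,0,-0.2],[0.002,-0.0015,0.063,0,0,-0.2],[0.002,-0.0015,0.063,0,0,-0.2],[0.002,-0.0015,0.063,0,0,-0.2],[0.002,-0.0015,0.063,0,0,-0.2]]

```text
time_s: 28.9
position: [0.6133, 0.0507, 0.1191]
tool_rot: [0.707, 0.708, 0.001, 0.001]
contact_force: [0.6, 0.2, -0.8]
width: 0.0572
```

Request:
carry_out:
  steps:
    - [[0,0,0.002,0,0,0],[0,0,0.004,0,0,0],[0,0,0.006,0,0,0],[0,0,0.006,0,0,0]]

```text
time_s: 29.3
position: [0.6126, 0.0505, 0.1119]
tool_rot: [0.706, 0.708, 0.0, 0.0]
contact_force: [0.2, -0.9, -0.7]
width: 0.0572
```

Request:
carry_out:
  steps:
    - [[-0.001,0,0,0,0,0],[-0.0015,0,0.001,0,0,0],[-0.0015,0,0.002,0,0,0],[-0.0015,0,0.003,0,0,0],[-0.0015,0,0.003,0,0,0],[-0.0015,0,0.003,0,0,0]]

```text
time_s: 29.9
position: [0.6128, 0.0492, 0.1093]
tool_rot: [0.706, 0.708, 0.001, 0.001]
contact_force: [0.5, -0.7, -0.3]
width: 0.0572
```

Request:
carry_out:
  steps:
    - [[0,0,0.001,0,0,0],[0,0,0.002,0,0,0],[0,0,0.002,0,0,0],[0,0,0.002,0,0,0]]

```text
time_s: 30.3
position: [0.6131, 0.0492, 0.1081]
tool_rot: [0.707, 0.708, 0.001, 0.001]
contact_force: [-2.0, -0.1, 4.6]
width: 0.0571
```

Request:
carry_out:
  steps:
    - [[0,-0.0007,-0.0005,0,0,0],[0,-0.0007,-0.0005,0,0,0],[0,-0.0007,-0.0005,0,0,0]]

```text
time_s: 30.6
position: [0.6121, 0.0491, 0.1078]
tool_rot: [0.706, 0.708, 0.001, 0.001]
contact_force: [-0.5, 0.1, -0.0]
width: 0.0571
```

Request:
carry_out:
  steps:
    - [[0,0,0,0,0,0],[0,0,0,0,0,0],[0,0,0,0,0,0],[0,0,0,0,0,0],[0,0,-0.02,0,0,0],[0,0,-0.07,0,0,0],[0,0,-0.12,0,0,0],[0,0,-0.17,0,0,0],[0,0,-0.19,0,0,0],[0,0,-0.19,0,0,0],[0,0,-0.19,0,0,0],[0,0,-0.19,0,0,0]]
  claw: 0.085

```text
time_s: 31.8
position: [0.6109, 0.0488, 0.2961]
tool_rot: [0.706, 0.708, -0.001, -0.0]
contact_force: [-0.4, -0.2, -0.3]
width: 0.085
```

```bash
python3 -c "
from h import *
st();c=cam('wrist');u,v=proj(c,[.6127,.0495,.1])[0].astype(int);im=c['color'][v-60:v+60,u-60:u+60];save('w9',im,4)
for z in(.016,.032):print(proj(c,[[.6127,.0495,z],[.6427,.0495,z],[.6127,.0195,z]])-[u-60,v-60])
go([.444,-.085,.22],90)
for r in white_rings(cam('top')):
  if r[0][1]<0 and r[0][0]<.7:print(r)
"
```

```text
t 31.8 p [0.6109 0.0488 0.2961] x [-0.002  1.    -0.   ] z [-0.001 -0.    -1.   ] F [-0.4 -0.2 -0.3] w 0.085 q [ 0.23  0.47 -0.54  1.54  0.25  1.2  -0.35]
[[60.55088861 45.56140918]
 [84.33708371 45.61724488]
 [60.49541474 68.64160914]]
[[60.57491636 47.94802941]
 [85.24602738 48.00574095]
 [60.51682269 71.82216992]]
go [-0.1335 -0.167   0.0763] [-0.08  0.02  0.1 ]
```

View pics/w9.png

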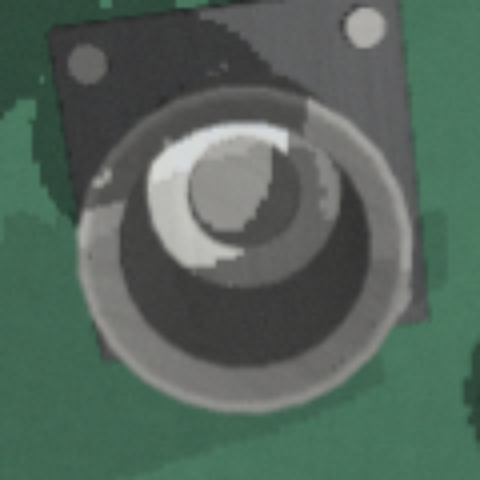

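Ring 1 lies flat on the bore floor: its top face is centred at (244,190) in the crop, where the model puts a ring at z = 0.032. Next ring.

Request:
carry_out:
  steps:
    - [[-0.03,-0.035,0,0,0,0],[-0.06,-0.075,0.01,0,0,0],[-0.09,-0.11,0.03,0,0,0],[-0.12,-0.145,0.05,0,0,0],[-0.133,-0.167,0.076,0,0,0],[-0.133,-0.167,0.076,0,0,0],[-0.133,-0.167,0.076,0,0,0],[-0.133,-0.167,0.076,0,0,0],[-0.133,-0.167,0.076,0,0,0]]

```text
time_s: 32.8
position: [0.4467, -0.0833, 0.2223]
tool_rot: [0.706, 0.708, 0.001, 0.001]
contact_force: [-1.0, 0.6, 0.9]
width: 0.085
```

```bash
python3 look.py
```

```text
t 32.8 p [ 0.4467 -0.0833  0.2223] x [-0.003  1.     0.   ] z [ 0.004  0.    -1.   ] F [-1.   0.6  0.9] w 0.085 q [ 0.55  0.26 -0.53  2.02  0.17  0.9  -0.07]
(array([ 0.4381, -0.2197]), 0.0302, 0.94, array([312., 283.]))
(array([ 0.4441, -0.0839]), 0.0301, 0.95, array([317., 170.]))
(array([ 0.7438, -0.0266]), 0.0321, 0.95, array([596., 120.]))
go [-0.0005 -0.0031  0.2201] [ 0.19 -0.02  0.19]
```

Request:
carry_out:
  steps:
    - [[0,-0.003,0.05,0.2,0,0.2],[0,-0.003,0.1,0.2,0,0.2],[0,-0.003,0.15,0.2,0,0.2],[0,-0.003,0.185,0.2,0,0.2],[0,-0.003,0.205,0.2,0,0.2],[0,-0.003,0.215,0.2,0,0.2],[0,-0.003,0.219,0.2,0,0.2],[0,-0.003,0.219,0.2,0,0.2],[0,-0.003,0.219,0.2,0,0.2]]

```text
time_s: 33.75
position: [0.4436, -0.0843, 0.0036]
tool_rot: [0.708, 0.706, -0.0, 0.0]
contact_force: [0.0, -0.1, 0.6]
width: 0.0851
```

Request:
carry_out:
  steps:
    - [[0,0,0,0,0,0],[0,0,0,0,0,0],[0,0,0,0,0,0],[0,0,0,0,0,0],[0,0,0,0,0,0]]
  claw: 0.045

```text
time_s: 34.25
position: [0.4432, -0.0845, 0.0036]
tool_rot: [0.708, 0.707, -0.0, 0.0]
contact_force: [-1.6, -0.4, 10.5]
width: 0.0573
```

Request:
carry_out:
  steps:
    - [[0,0,-0.01,0,0,0],[0,0,-0.03,0,0,0],[0,0,-0.07,0,0,0],[0,0,-0.12,0,0,0],[0,0,-0.17,0,0,0],[0,0,-0.18,0,0,0],[0.035,0.045,-0.18,0,0,0],[0.07,0.085,-0.18,0,0,0],[0.1,0.125,-0.18,0,0,0],[0.125,0.16,-0.18,0,0,0],[0.125,0.16,-0.18,0,0,0],[0.125,0.16,-0.18,0,0,0]]

```text
time_s: 35.45
position: [0.603, 0.0419, 0.1817]
tool_rot: [0.707, 0.707, -0.001, -0.001]
contact_force: [-0.5, -0.9, -1.3]
width: 0.057
```

```bash
python3 -c "
from h import *
st();go([.6122,.0492,.118],90)"
```

```text
t 35.45 p [0.603  0.0419 0.1817] x [-0.     1.     0.001] z [-0.003  0.001 -1.   ] F [-0.5 -0.9 -1.3] w 0.057 q [ 0.23  0.57 -0.52  1.68  0.33  0.98 -0.41]
go [0.0073 0.0094 0.0637] [-0.17 -0.04  0.02]
```

Request:
carry_out:
  steps:
    - [[0.007,0.009,0.01,-0.1,0,0],[0.007,0.009,0.03,-0.1,0,0],[0.007,0.009,0.045,-0.1,0,0],[0.007,0.009,0.055,-0.1,0,0],[0.007,0.009,0.062,-0.1,0,0],[0.007,0.009,0.062,-0.1,0,0],[0.007,0.009,0.062,-0.1,0,0],[0.007,0.009,0.062,-0.1,0,0]]

```text
time_s: 36.25
position: [0.6126, 0.0476, 0.1211]
tool_rot: [0.708, 0.706, 0.001, 0.0]
contact_force: [-0.1, 0.0, -0.2]
width: 0.0569
```

```bash
python3 -c "
from h import *
st();go([.6122,.049,.110],90)"
```

```text
t 36.25 p [0.6126 0.0476 0.1211] x [0.002 1.    0.   ] z [ 0.001  0.    -1.   ] F [-0.1  0.  -0.2] w 0.0569 q [ 0.19  0.66 -0.49  1.7   0.38  0.88 -0.45]
go [ 0.0014 -0.0004  0.0111] [ 0.08 -0.01 -0.1 ]
```

Request:
carry_out:
  steps:
    - [[0.0013,-0.0004,0.004,0,0,0],[0.0013,-0.0004,0.008,0,0,0],[0.0013,-0.0004,0.01,0,0,0],[0.0013,-0.0004,0.011,0,0,0],[0.0013,-0.0004,0.0115,0,0,0],[0.0013,-0.0004,0.0115,0,0,0],[0.0013,-0.0004,0.0115,0,0,0]]

```text
time_s: 36.95
position: [0.6117, 0.0488, 0.1089]
tool_rot: [0.708, 0.706, 0.0, 0.0]
contact_force: [0.1, -1.0, -0.2]
width: 0.0573
```

Request:
carry_out:
  steps:
    - [[0,0,0.0005,0,0,0],[0,0,0.001,0,0,0],[0,0,0.001,0,0,0],[0,0,0.001,0,0,0]]

```text
time_s: 37.35
position: [0.6117, 0.0488, 0.1079]
tool_rot: [0.708, 0.707, 0.0, 0.0]
contact_force: [-0.6, 0.4, -0.6]
width: 0.0572
```

Request:
carry_out:
  steps:
    - [[0,0,0,0,0,0],[0,0,0,0,0,0],[0,0,0,0,0,0],[0,0,0,0,0,0],[0,0,-0.02,0,0,0],[0,0,-0.07,0,0,0],[0,0,-0.12,0,0,0],[0,0,-0.17,0,0,0],[0,0,-0.19,0,0,0],[0,0,-0.19,0,0,0],[0,0,-0.19,0,0,0],[0,0,-0.19,0,0,0]]
  claw: 0.085

```text
time_s: 38.55
position: [0.6107, 0.0485, 0.296]
tool_rot: [0.708, 0.706, -0.001, -0.001]
contact_force: [0.4, -0.9, 0.4]
width: 0.085
```

```bash
python3 -c "
from h import *
st();c=cam('wrist');u,v=proj(c,[.6127,.0495,.1])[0].astype(int);im=c['color'][v-60:v+60,u-60:u+60];save('w10',im,4)
for z in(.032,.048):print((proj(c,[[.6127,.0495,z],[.6427,.0495,z],[.6127,.0195,z]])-[u-60,v-60])*4)
for q in (c,cam('scene')):
 for r in white_rings(q,V=120):
  if r[0][1]<0.02 and r[0][0]<.7:print(r)
go([.438,-.22,.22],90)
"
```

```text
t 38.55 p [0.6107 0.0485 0.296 ] x [ 0.002  1.    -0.   ] z [-0.003 -0.    -1.   ] F [ 0.4 -0.9  0.4] w 0.085 q [ 0.24  0.47 -0.56  1.54  0.26  1.2  -0.36]
[[240.55363329 190.78487679]
 [339.3010773  190.70402722]
 [240.61982596 286.34394125]]
[[240.64741584 201.03885242]
 [343.21210316 200.95552691]
 [240.71339326 300.00016726]]
go [-0.2689 -0.1721  0.0766] [-0.17  0.01 -0.09]
```

View pics/w10.png

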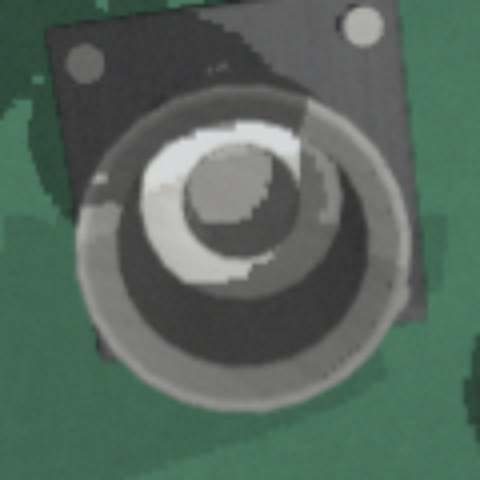

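Ring 2 lies flat on the first: the lower edge is at row 300, as predicted for z = 0.048. Third ring.

Request:
carry_out:
  steps:
    - [[-0.04,-0.025,0,0,0,0],[-0.08,-0.05,0,0,0,0],[-0.12,-0.075,0.01,0,0,0],[-0.16,-0.1,0.03,0,0,0],[-0.2,-0.125,0.05,0,0,0],[-0.24,-0.15,0.065,0,0,0],[-0.268,-0.172,0.076,0,0,0],[-0.268,-0.172,0.076,0,0,0],[-0.268,-0.172,0.076,0,0,0],[-0.268,-0.172,0.076,0,0,0]]

```text
time_s: 39.65
position: [0.44, -0.2177, 0.2218]
tool_rot: [0.707, 0.707, 0.0, -0.0]
contact_force: [-0.0, -0.5, -0.3]
width: 0.0847
```

```bash
python3 look.py
```

```text
t 39.65 p [ 0.44   -0.2177  0.2218] x [-0.     1.     0.001] z [ 0.001  0.001 -1.   ] F [-0.  -0.5 -0.3] w 0.0847 q [ 0.77  0.32 -0.48  1.94  0.18  0.93  0.2 ]
(array([ 0.4383, -0.2203]), 0.0301, 0.95, array([318., 172.]))
go [-0.0028 -0.0021  0.22  ] [ 0.05 -0.03  0.04]
```

Request:
carry_out:
  steps:
    - [[-0.002,-0.0015,0.05,0,0,0],[-0.002,-0.0015,0.1,0,0,0],[-0.002,-0.0015,0.15,0,0,0],[-0.002,-0.0015,0.185,0,0,0],[-0.002,-0.0015,0.205,0,0,0],[-0.002,-0.0015,0.215,0,0,0],[-0.002,-0.0015,0.219,0,0,0],[-0.002,-0.0015,0.219,0,0,0],[-0.002,-0.0015,0.219,0,0,0]]

```text
time_s: 40.6
position: [0.4387, -0.2212, 0.0039]
tool_rot: [0.708, 0.707, 0.0, 0.001]
contact_force: [0.3, 0.3, 0.5]
width: 0.0847
```

Request:
carry_out:
  steps:
    - [[0,0,0,0,0,0],[0,0,0,0,0,0],[0,0,0,0,0,0],[0,0,0,0,0,0],[0,0,0,0,0,0]]
  claw: 0.045

```text
time_s: 41.1
position: [0.4382, -0.2213, 0.0041]
tool_rot: [0.708, 0.707, -0.0, 0.001]
contact_force: [-3.5, 1.2, 12.5]
width: 0.0575
```

Request:
carry_out:
  steps:
    - [[0,0,-0.01,0,0,0],[0,0,-0.03,0,0,0],[0,0,-0.07,0,0,0],[0,0,-0.12,0,0,0],[0,0,-0.17,0,0,0],[0,0,-0.18,0,0,0],[0.04,0.025,-0.18,0,0,0],[0.08,0.05,-0.18,0,0,0],[0.12,0.075,-0.18,0,0,0],[0.16,0.1,-0.18,0,0,0],[0.2,0.13,-0.18,0,0,0],[0.24,0.16,-0.18,0,0,0]]

```text
time_s: 42.3
position: [0.5983, 0.0202, 0.1824]
tool_rot: [0.708, 0.706, -0.001, -0.0]
contact_force: [-0.4, -0.3, -1.2]
width: 0.0573
```

Request:
carry_out:
  steps:
    - [[0.028,0.013,0,0,0,0],[0.028,0.013,0,0,0,0],[0.028,0.013,0,0,0,0],[0.028,0.013,0,0,0,0],[0.028,0.013,0,0,0,0]]

```text
time_s: 42.8
position: [0.6106, 0.0449, 0.1826]
tool_rot: [0.709, 0.706, -0.001, 0.0]
contact_force: [-0.3, 0.4, -0.9]
width: 0.0572
```

```bash
python3 -c "
from h import *
st();go([.612,.0488,.118],90)"
```

```text
t 42.8 p [0.6106 0.0449 0.1826] x [ 0.004  1.    -0.001] z [-0.001 -0.001 -1.   ] F [-0.3  0.4 -0.9] w 0.0572 q [ 0.21  0.58 -0.5   1.66  0.32  0.98 -0.41]
go [0.004  0.0014 0.0646] [-0.04  0.07 -0.23]
```

Request:
carry_out:
  steps:
    - [[0.0025,0.0012,0.02,0,0,-0.2],[0.0025,0.0012,0.04,0,0,-0.2],[0.0025,0.0012,0.055,0,0,-0.2],[0.0025,0.0012,0.062,0,0,-0.2],[0.0025,0.0012,0.063,0,0,-0.2],[0.0025,0.0012,0.063,0,0,-0.2],[0.0025,0.0012,0.063,0,0,-0.2],[0.0025,0.0012,0.063,0,0,-0.2]]

```text
time_s: 43.6
position: [0.6128, 0.0494, 0.1206]
tool_rot: [0.707, 0.708, 0.001, 0.0]
contact_force: [1.0, -0.9, -1.2]
width: 0.0578
```

```bash
python3 -c "
from h import *
st();go([.612,.0488,.1085],90)"
```

```text
t 43.6 p [0.6128 0.0494 0.1206] x [-0.002  1.     0.   ] z [ 0.001  0.    -1.   ] F [ 1.  -0.9 -1.2] w 0.0578 q [ 0.18  0.66 -0.47  1.7   0.37  0.87 -0.45]
go [-0.0006 -0.0009  0.0121] [ 0.08 -0.01  0.1 ]
```

Request:
carry_out:
  steps:
    - [[-0.0008,-0.0007,0.004,0,0,0],[-0.0008,-0.0007,0.008,0,0,0],[-0.0008,-0.0007,0.01,0,0,0],[-0.0008,-0.0007,0.0115,0,0,0],[-0.0008,-0.0007,0.012,0,0,0],[-0.0008,-0.0007,0.012,0,0,0],[-0.0008,-0.0007,0.012,0,0,0]]

```text
time_s: 44.3
position: [0.6118, 0.0486, 0.1079]
tool_rot: [0.706, 0.708, 0.0, 0.0]
contact_force: [0.1, -0.8, -0.6]
width: 0.0573
```

Request:
carry_out:
  steps:
    - [[0,0,0,0,0,0],[0,0,0,0,0,0],[0,0,0,0,0,0],[0,0,0,0,0,0],[0,0,-0.02,0,0,0],[0,0,-0.07,0,0,0],[0,0,-0.12,0,0,0],[0,0,-0.17,0,0,0],[0,0,-0.19,0,0,0],[0,0,-0.19,0,0,0],[0,0,-0.19,0,0,0],[0,0,-0.19,0,0,0]]
  claw: 0.085

```text
time_s: 45.5
position: [0.6107, 0.0482, 0.296]
tool_rot: [0.706, 0.708, -0.001, -0.001]
contact_force: [0.2, 0.1, -0.9]
width: 0.0849
```

```bash
python3 -c "
from h import *
st();c=cam('wrist');s=cam('scene');u,v=proj(c,[.6127,.0495,.1])[0].astype(int);im=c['color'][v-60:v+60,u-60:u+60]
b=cv2.resize(im,(400,400),interpolation=cv2.INTER_CUBIC);save('w11',np.hstack([b,cv2.resize(s['color'],(400,250)) if 0 else cv2.copyMakeBorder(cv2.resize(s['color'],(400,250)),0,150,0,0,0)]))
for z in(.048,.064):print((proj(c,[[.6127,.0495,z],[.6427,.0495,z],[.6127,.0195,z]])-[u-60,v-60])*400/120)
go([.54,.2155,.2],90)
"
```

```text
t 45.5 p [0.6107 0.0482 0.296 ] x [-0.002  1.    -0.   ] z [-0.003 -0.    -1.   ] F [ 0.2  0.1 -0.9] w 0.0849 q [ 0.23  0.47 -0.54  1.54  0.25  1.2  -0.35]
[[200.50202036 170.12575945]
 [285.9784121  170.35208435]
 [200.26357123 252.62210701]]
[[200.58678416 179.3290908 ]
 [289.49962207 179.56410334]
 [200.33642662 264.86792815]]
go [ 0.1673 -0.0702  0.0962] [-0.17  0.01  0.11]
```

View pics/w11.png

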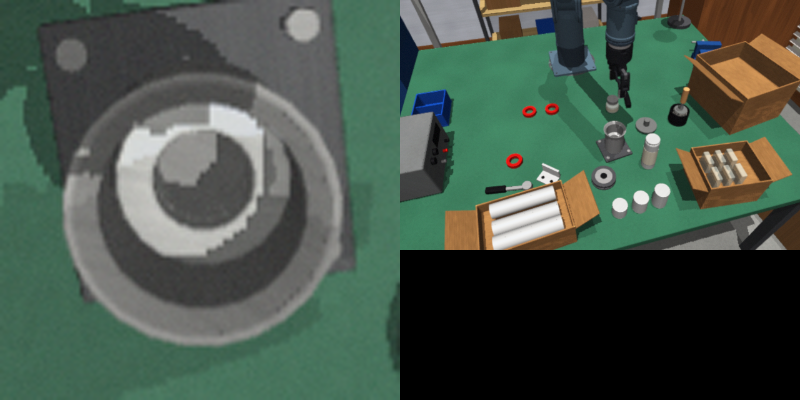

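The crop shows ring 3 flat on top of the column (lower edge at row 264, as predicted for z = 0.064). The scene view shows no white ring left on the bench. Now the cap.

Request:
carry_out:
  steps:
    - [[0.04,-0.02,0,0,0,0],[0.08,-0.04,0,0,0,0],[0.12,-0.06,0.02,0,0,0],[0.16,-0.07,0.05,0,0,0],[0.165,-0.07,0.07,0,0,0],[0.165,-0.07,0.07,0,0,0],[0.165,-0.07,0.07,0,0,0],[0.165,-0.07,0.07,0,0,0]]

```text
time_s: 46.4
position: [0.5425, 0.2121, 0.2287]
tool_rot: [0.707, 0.707, 0.0, 0.001]
contact_force: [-0.1, -0.2, -0.0]
width: 0.0853
```

```bash
python3 -c "
from h import *
st();c=cam('wrist')
h=cv2.cvtColor(c['color'],cv2.COLOR_RGB2HSV);m=((h[...,1]<60)&(h[...,2]>60)).astype(np.uint8)
p=proj(c,[.54,.2155,.016])[0];print(p)
n,l,S,C=cv2.connectedComponentsWithStats(m);i=l[int(p[1])+18,int(p[0])-18];print(S[i])
k=cv2.findContours((l==i).astype(np.uint8),cv2.RETR_EXTERNAL,cv2.CHAIN_APPROX_NONE)[0][0][:,0]
P=ground(c,k,.016)[:,:2];print(P.min(0),P.max(0),(P.min(0)+P.max(0))/2,cv2.minEnclosingCircle(P.astype(np.float32)))
go([.54,.217,.0225],90)
"
```

```text
t 46.4 p [0.5425 0.2121 0.2287] x [ 0.001  1.    -0.   ] z [ 0.001 -0.    -1.   ] F [-0.1 -0.2 -0. ] w 0.0853 q [-0.02  0.49 -0.58  1.7   0.3   1.04 -0.7 ]
[317.06838039 165.63700208]
[ 277  127   82   81 5095]
[0.4968092  0.16882389] [0.58403869 0.25624204] [0.54042395 0.21253297] ((0.5405340790748596, 0.21216987073421478), 0.04426099732518196)
go [ 0.0048 -0.0029  0.2063] [ 0.1  -0.   -0.04]
```

Request:
carry_out:
  steps:
    - [[0.0005,-0.0022,0.05,0,0,0],[0.0005,-0.0022,0.1,0,0,0],[0.0005,-0.0022,0.145,0,0,0],[0.0005,-0.0022,0.175,0,0,0],[0.0005,-0.0022,0.19,0,0,0],[0.0005,-0.0022,0.2,0,0,0],[0.0005,-0.0022,0.206,0,0,0],[0.0005,-0.0022,0.206,0,0,0],[0.0005,-0.0022,0.206,0,0,0]]

```text
time_s: 47.35
position: [0.5401, 0.2143, 0.023]
tool_rot: [0.707, 0.708, 0.001, 0.0]
contact_force: [0.6, -0.4, -0.2]
width: 0.0849
```

Request:
carry_out:
  steps:
    - [[0,0,0,0,0,0],[0,0,0,0,0,0],[0,0,0,0,0,0],[0,0,0,0,0,0],[0,0,0,0,0,0],[0,0,0,0,0,0],[0,0,0,0,0,0],[0,0,0,0,0,0]]
  claw: 0.015
  squeeze: 40

```text
time_s: 48.15
position: [0.5392, 0.2139, 0.0221]
tool_rot: [0.707, 0.708, 0.0, 0.0]
contact_force: [-2.3, -0.1, 4.8]
width: 0.0226
```

Request:
carry_out:
  steps:
    - [[0,0,-0.02,0,0,0],[0,0,-0.06,0,0,0],[0,0,-0.1,0,0,0],[0,0,-0.15,0,0,0],[0,0,-0.16,0,0,0],[-0.04,0.02,-0.16,0,0,0],[-0.08,0.04,-0.16,0,0,0],[-0.12,0.058,-0.16,0,0,0],[-0.16,0.072,-0.16,0,0,0],[-0.162,0.072,-0.16,0,0,0],[-0.162,0.072,-0.16,0,0,0],[-0.162,0.072,-0.16,0,0,0]]

```text
time_s: 49.35
position: [0.6106, 0.0535, 0.1811]
tool_rot: [0.706, 0.708, -0.0, -0.001]
contact_force: [0.0, -0.3, -1.0]
width: 0.0229
```

```bash
python3 -c "
from h import *
st();go([.6122,.0497,.14],90)
"
```

```text
t 49.35 p [0.6106 0.0535 0.1811] x [-0.003  1.     0.001] z [-0.001  0.001 -1.   ] F [ 0.  -0.3 -1. ] w 0.0229 q [ 0.22  0.59 -0.53  1.66  0.34  0.99 -0.43]
go [-0.0038  0.0016  0.0411] [-0.07 -0.06  0.19]
```

Request:
carry_out:
  steps:
    - [[-0.002,0.0016,0.01,0,0,0.1],[-0.002,0.0016,0.025,0,0,0.1],[-0.002,0.0016,0.04,0,0,0.1],[-0.002,0.0016,0.04,0,0,0.1],[-0.002,0.0016,0.04,0,0,0.1],[-0.002,0.0016,0.04,0,0,0.1]]

```text
time_s: 49.95
position: [0.6133, 0.0503, 0.1421]
tool_rot: [0.707, 0.707, 0.0, 0.0]
contact_force: [0.6, 0.3, -0.6]
width: 0.0224
```

```bash
python3 -c "
from h import *
st();go([.6122,.0511,.13],90)
"
```

```text
t 49.95 p [0.6133 0.0503 0.1421] x [-0.  1.  0.] z [ 0.001  0.    -1.   ] F [ 0.6  0.3 -0.6] w 0.0224 q [ 0.2   0.64 -0.51  1.68  0.37  0.92 -0.45]
go [ 0.0008 -0.0011  0.0121] [ 0.04 -0.01  0.01]
```

Request:
carry_out:
  steps:
    - [[0.0005,-0.0008,0.004,0,0,0],[0.0005,-0.0008,0.008,0,0,0],[0.0005,-0.0008,0.011,0,0,0],[0.0005,-0.0008,0.013,0,0,0],[0.0005,-0.0008,0.014,0,0,0],[0.0005,-0.0008,0.014,0,0,0]]

```text
time_s: 50.55
position: [0.6121, 0.0505, 0.1276]
tool_rot: [0.707, 0.707, -0.0, -0.0]
contact_force: [0.5, 0.1, -1.8]
width: 0.0225
```

Request:
carry_out:
  steps:
    - [[0,0,0.001,0,0,0],[0,0,0.002,0,0,0],[0,0,0.002,0,0,0],[0,0,0.002,0,0,0]]

```text
time_s: 50.95
position: [0.6124, 0.0505, 0.1261]
tool_rot: [0.707, 0.707, 0.0, 0.0]
contact_force: [-1.8, -0.9, 2.4]
width: 0.0225
```

Request:
carry_out:
  steps:
    - [[0,0,0.0007,0,0,0],[0,0,0.0007,0,0,0],[0,0,0.0007,0,0,0]]

```text
time_s: 51.25
position: [0.6124, 0.0505, 0.1261]
tool_rot: [0.707, 0.707, 0.0, 0.0]
contact_force: [-3.2, -0.4, 8.5]
width: 0.0221
```

Request:
carry_out:
  steps:
    - [[0,0,0,0,0,0],[0,0,0,0,0,0],[0,0,0,0,0,0],[0,0,0,0,0,0],[0,0,0,0,0,0],[0,0,-0.03,0,0,0],[0,0,-0.08,0,0,0],[0,0,-0.13,0,0,0],[0,0,-0.17,0,0,0],[0,0,-0.17,0,0,0],[0,0,-0.17,0,0,0]]
  claw: 0.085

```text
time_s: 52.35
position: [0.6125, 0.0505, 0.2958]
tool_rot: [0.707, 0.707, 0.001, 0.001]
contact_force: [-0.6, 0.2, -0.3]
width: 0.0851
```

Request:
carry_out:
  steps:
    - [[-0.05,-0.02,0,0,0,0],[-0.1,-0.04,0,0,0,0],[-0.15,-0.06,0,0,0,0],[-0.2,-0.06,0,0,0,0],[-0.25,-0.06,0,0,0,0],[-0.3,-0.06,0,0,0,0],[-0.3,-0.06,0,0,0,0],[-0.3,-0.06,0,0,0,0],[-0.3,-0.06,0,0,0,0]]

```text
time_s: 53.25
position: [0.5519, -0.2475, 0.2938]
tool_rot: [0.707, 0.708, 0.0, -0.001]
contact_force: [0.1, 0.2, 0.8]
width: 0.085
```

```bash
python3 -c "
from h import *
st();t=cam('top');s=cam('scene')
print(proj(s,[[.6125,.0495,.15],[.6125,.0495,.12]]))
save('w12',np.vstack([cv2.resize(t['color'],(560,350)),np.hstack([cv2.resize(k,(280,240),interpolation=cv2.INTER_CUBIC) for k in(s['color'][160:280,280:420],s['color'][90:210,400:540])])]))
"
```

```text
t 53.25 p [ 0.5519 -0.2475  0.2938] x [-0.002  1.     0.002] z [-0.002  0.002 -1.   ] F [0.1 0.2 0.8] w 0.085 q [ 0.7   0.45 -0.49  1.57  0.22  1.18  0.17]
[[345.20949494 195.68576152]
 [344.67675995 204.64484042]]
```

View pics/w12.png

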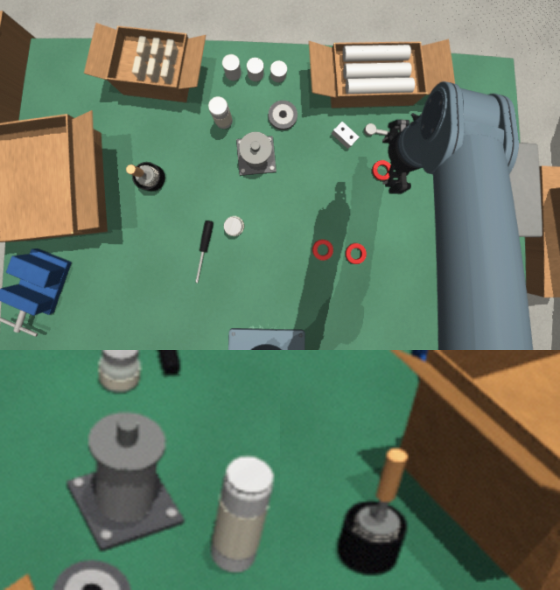

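The last pictures show the cap seated on the tube (knob at (127,428)), the brush upright in its cup at (375,520), and the bystanders and red rings in place. No spacers are left on the bench. I hand the job in.

```bash
python3 -c "
from h import *
job_done();st()"
```

```text
the job is handed in; nothing more can be done
the job is handed in; nothing more can be done
```

The job is done and handed in at about 53 s of robot time. In the order asked:

- **Brush:** I took the cap off and ran the brush to the bore floor twice. Contact came at the same height both times (TCP 0.148 m), and I drew it up to the mouth in between. I then stood it back upright in its cup.
- **Rings:** I dropped the three white spacer rings into the tube. After each drop, the wrist picture showed the ring flat at the expected height (tops at 32, 48 and 64 mm).
- **Cap:** I put it back on. It met the rim at the same TCP height (0.1261 m) as when it was first gripped.

In the last pictures the cap is seated, the brush is upright, and the three red rings and the visible bystanders are in place. The gripper hid part of the ratchet in the last top view, but nothing was done near it. An earlier full scene view showed no spacers left on the bench.

- **Disagreement:** the cameras put the bore centre 2 to 3 mm apart. I used a value between them, and the tube's flare took up the rest; only the first ring touched it, lightly (about 5 N).
- **Forces:** the largest contact force I read was 17 N, when I set the cap down on the bench.

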